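Charge an assembly machine with ball blanks and laser modules

ROBOT

A 6-joint arm with a two-finger parallel gripper is mounted at the origin on the work surface. World frame = base frame: x ahead of the robot, y to its left, z up, the work surface at z = 0. Lengths are in mm, angles in rad, forces in N, time in s.
With the tool pointing down it reaches from about 350 to 975 mm from the base axis. Payload 7.1 kg.
Tool frame: the origin (TCP) lies midway between the tips of the shut fingers; the grasp point (between the pads) lies 19 mm behind it; z points along the fingers, y is the line along which they close (so a half turn about z gives the same grasp; the last joint's range is limited). The gripper opens to 88 mm and grips with 3 to 60 N. Pads are 20 mm wide; open, the fingers measure 115 mm over their backs; the gripper's body (75 mm by 178 mm) begins 61 mm behind the grasp point.
Start: joints at [-1.232, 0.423, 1.63, -0, 1.089, -0.019], TCP at [218.901, -585.395, 222.675] pointing down, gripper open.
Joint ranges: [-3, 3], [-0.9, 2.11], [0.09, 2.58], [-1.31, 4.45], [0.11, 2.69], [-2.54, 2.54]. Speed limits (rad/s): [2.39, 2.39, 3.01, 3.14, 3.14, 3.14].

INTERFACE

Orientations are given as a rotation vector (axis times angle).
In Python, from workcell import ctrl gives the robot as it stands. The module is installed in compiled form; this text tells all that it offers.
- The arm moves only by the tool apply_moves, never from a script. Its argument "targets" is a list of rows, each a list of 3 entries, a list of its own where there are three numbers: the opening, from -1 (shut) to 1 (fully open), then the shift along the tool's x, y, z normalised to -1 to 1, where 1 is 5 cm, then the turn, a rotation vector about the tool's x, y, z normalised to -1 to 1, where 1 is 90 degrees. In form: [[jaw, [x, y, z], [wx, wy, wz]], ...]. A call has 1 to 8 rows; each row shifts and turns the commanded pose from where the row before left it, along the tool's axes as they then stand; what a row does not reach is not made up. A row lasts 1/8 s, in which the tool goes at most 62.5 mm and 10.7 degrees, less where a joint would pass 70% of its speed; a pose out of reach is approached as far as the arm can. A call with a number of a shift or a turn outside -1 to 1 is refused whole. A call with a gripper value outside its range is refused whole. The fingers move at their own pace and stop on an object; the grip force is fixed at half the most. Time passes only in rows, so rows that do not move let the fingers close. It gives the time, the measured TCP pose, the force, the opening and the grip force at its end, in the units of the state.
- ctrl.get_obs(): the state, without advancing time (a new reading comes with each control period).
- ctrl.get_image(name): name is "scene" or "top" or "wrist"; returns a dict with "pixels" (400x640x3 uint8, blue, green, red), "camera_matrix" (3x3 intrinsics, pixels), "k1" (the pictures are not rectified: a ray, as slopes to the right and down, at radius r is drawn at 1 + k1 r^2 times it, then the intrinsics apply), "view" (4x4, takes a point from world to camera coordinates); the wrist camera has in their place "hand_eye" (4x4, takes a point from camera to tool coordinates, whose origin is the TCP and whose axes are the flange's). Camera axes: x right, y down, z forward; pixel columns grow to the right and rows downward; lengths in mm; the calibration is good to about 2 mm. A picture is of the moment at which its call begins: read the wrist's pose just before it. There is no depth.
- ctrl.close_job(): hands the job in; it is judged then, once.
Trained networks look in the newest picture that a camera, given by its name, has taken for a name from the list of things; names that differ only in an ending like _2 or _b are one class to them, and where a whole thing is asked for, a point or a joint stands for the part that bears it (a point fixed in the world has none). Each returns a list of dicts, best first, with "score" (0 to 1); they miss things now and then, are a little off and sometimes report something else, mostly with a low value. They report only what shows in the picture. A call takes as long as a camera call. They do not tell look-alikes from the thing itself.
- ctrl.masks_of(label, camera): "region" (400x640 bool, what is visible of it) and "bbox" ([left, top, right, bottom] in pixels, round what is visible of it).
- ctrl.pinpoint(label, camera): "xy" ([column, row] in pixels: a listed point, or the origin of a listed thing).
The state is a dict: "t": time; "qpos": joint angles; "qvel": joint speeds; "joint_torque": joint torques, N m; "ee_pos": TCP position; "orientation": TCP orientation; "ft_force": force on the tool from outside, world axes, zero at the start; "moment": the same for the moment, N m; "width": finger opening in mm; "grasp_force": force on a finger pad.
Only numpy, scipy, OpenCV 4.12 (cv2) and the standard library are available. Lean on these libraries where they do the work, as an engineer would, in place of code of your own. Each camera call takes 0.05 s, during which the arm holds its last target. There are 200 camera calls.

TASK

Load the assembly machine for its next run: with the scoop, never with the fingers, transfer all the white ceramic balls from the blue bin into the grey feed hopper, then stand the scoop back in the middle of its rubber mat. Also lay every gold laser module flat in a pocket of its own in the black tray, all with the barrel towards the tray's finger tab. When all is loaded, press the start button fully down; leave the bottle, the screwdriver and the cartridge where they are.

Things in the scene. Friction and masses are not known exactly. Their poses are not given: they have to be found in the camera images.
- bin: fixed blue plastic supply bin, open on top, 240 (x) x 122 (y) x 65 mm, walls 5 mm, inside 230 x 112 mm. Origin: centre of its underside. Its inner floor is level, 6 mm above the origin, in the -x half, where the balls lie, and rises from the middle (x = 0) to the +x end by 0.14 rad (8 deg), to 22 mm, so that balls roll back to the -x half
- hopper: fixed grey feed hopper, open on top, 150 (x) x 140 (y) x 90 mm, walls 5 mm, inside 140 x 130 mm. Origin: centre of its underside. Its floor is a shallow V (groove along y in the middle, about 10 mm above the origin, 31 mm at the -x and +x walls)
- mat: fixed black rubber mat, the scoop's place, 140 (x) x 136 (y) x 6 mm; origin: centre of its underside
- scoop: loose steel scoop, 0.25 kg. Origin: centre of the underside of its floor, 80 (x) x 102 (y) x 2 mm. Bare front edge (mouth) at x = -40 mm; side walls 36 mm high from x = -5 to 40, sloping down to the front edge; back wall at x = 37 to 40, 63 mm high. Upright black square grip 24 x 24 mm on the axis x = 26 mm, y = 0, from z = 50 to 125 mm: grip at z = 100 mm
- tray: fixed black tray with 2 x 2 pockets, 204 (x) x 160 (y) x 18 mm, with a flat finger tab 60 x 22 x 10 mm on its +x edge. Origin: centre of its underside (tab not counted). Pockets 88 (x) x 46 (y) mm, 12 mm deep, centred at x = +-48, y = +-38 mm; pocket floors 6 mm above the origin
- tab (a point): middle of the tray's finger tab, 113 mm from the tray's origin along its +x
- module0: loose gold-coloured laser module, 0.14 kg (absent in some runs): block 60 (x) x 36 (y) x 32 mm with a dark round barrel, 18 mm thick, 16 mm long, on its +x end; 76 mm in all. Origin: middle of the whole length, on the underside; block from x = -38 to 22 mm. Grip it across its 36 mm at x = -8 mm, fingertips 13 mm or more above its underside to clear the tray
- module1: loose gold-coloured laser module, 0.14 kg (absent in some runs): block 60 (x) x 36 (y) x 32 mm with a dark round barrel, 18 mm thick, 16 mm long, on its +x end; 76 mm in all. Origin: middle of the whole length, on the underside; block from x = -38 to 22 mm. Grip it across its 36 mm at x = -8 mm, fingertips 13 mm or more above its underside to clear the tray
- module2: loose gold-coloured laser module, 0.14 kg (absent in some runs): block 60 (x) x 36 (y) x 32 mm with a dark round barrel, 18 mm thick, 16 mm long, on its +x end; 76 mm in all. Origin: middle of the whole length, on the underside; block from x = -38 to 22 mm. Grip it across its 36 mm at x = -8 mm, fingertips 13 mm or more above its underside to clear the tray
- module3: loose gold-coloured laser module, 0.14 kg (absent in some runs): block 60 (x) x 36 (y) x 32 mm with a dark round barrel, 18 mm thick, 16 mm long, on its +x end; 76 mm in all. Origin: middle of the whole length, on the underside; block from x = -38 to 22 mm. Grip it across its 36 mm at x = -8 mm, fingertips 13 mm or more above its underside to clear the tray
- ball0: loose white polished ceramic ball, 30 mm in diameter, 35 g, in the bin at the start (absent in some runs). Origin: its centre
- ball1: loose white polished ceramic ball, 30 mm in diameter, 35 g, in the bin at the start (absent in some runs). Origin: its centre
- ball2: loose white polished ceramic ball, 30 mm in diameter, 35 g, in the bin at the start (absent in some runs). Origin: its centre
- ball3: loose white polished ceramic ball, 30 mm in diameter, 35 g, in the bin at the start (absent in some runs). Origin: its centre
- ball4: loose white polished ceramic ball, 30 mm in diameter, 35 g, in the bin at the start (absent in some runs). Origin: its centre
- ball5: loose white polished ceramic ball, 30 mm in diameter, 35 g, in the bin at the start (absent in some runs). Origin: its centre
- ball6: loose white polished ceramic ball, 30 mm in diameter, 35 g, in the bin at the start (absent in some runs). Origin: its centre
- ball7: loose white polished ceramic ball, 30 mm in diameter, 35 g, in the bin at the start (absent in some runs). Origin: its centre
- ball8: loose white polished ceramic ball, 30 mm in diameter, 35 g, in the bin at the start (absent in some runs). Origin: its centre
- start (a joint): the start button's travel: 0 released, 7 mm fully down (about 5 N), springs back
- start_top (a point): middle of the top of the round grey start button, 32 mm across, in a black housing on the table, pressed straight down
- flask: bystander: white bottle, 44 mm across, 100 mm tall, origin under its centre
- driver: bystander: screwdriver 170 mm long, lying
- cartridge: bystander: upright grey dispensing cartridge, 120 mm tall, foot 44 mm across, origin under its centre
Not all that is in view belongs to the job. Several things look just like the mat: the one meant starts farthest from the robot's base.

How it is judged:
By the outcome, as a careful person would: the job done as asked, in the order asked, and still so for the second after the job is handed in, with the robot touching nothing.
Of ball0, ball1, ball2, ball3, ball4, ball5, ball6, ball7, ball8 only 6 to 9 are there at a start; the rules pass over those that are not, and their reading is None.
Of module0, module1, module2, module3 only 3 to 4 are there at a start; the rules pass over those that are not, and their reading is None.
At some moment in a run one of module0, module1, module2, module3 may be knocked a few centimetres aside while the robot is not near it.
It also fails if it takes over 200 s, if anything falls off the work surface, if the arm or the gripper's body presses on something with over 40 N, if the wrist force passes 120 N, or if a joint passes its speed limit or range.

## Working session

There is one attempt and no reset: what is moved stays moved. The work goes in short steps, Python scripts to look and compute and a tool call to move; the robot and the scene stay as the last step left them, time stands still between calls to the robot, and variables do not carry over. Pictures are saved under pics/ and viewed, at most 14 in all, crops included, and the job is handed in when it is done.

Besides the shell and the picture viewer there is one more tool, called after "Call:" as name([rows], argument=value, ...), one row to a line, values as JSON. apply_moves: Moves the arm, as the interface text tells. Scaled input: -1 to 1 covers 5 cm each way for a shift and 90 degrees each way for a turn. Its arguments: {"type":"object","properties":{"targets":{"type":"array"}},"required":["targets"]}

```bash
mkdir -p pics; python3 - <<'E'
from workcell import ctrl
import cv2,numpy as np
print(ctrl.get_obs())
for n in ("scene","top"):
    im=ctrl.get_image(n); cv2.imwrite(f"pics/{n}0.png",im["pixels"]); print(n,im["camera_matrix"],im["k1"],im["view"])
im=ctrl.get_image("wrist");print(im["hand_eye"],im["k1"],im["camera_matrix"])
E
```

```text
{'t': 0.0, 'qpos': array([-1.23200068e+00,  4.23852226e-01,  1.63070639e+00, -3.37254722e-05,
        1.08859689e+00, -1.90128033e-02]), 'qvel': array([-0.00065566,  0.00168368, -0.00087548, -0.00080356,  0.0010429 ,
        0.00054664]), 'joint_torque': array([ 1.04551811e-03, -5.44614208e+01, -2.73672831e+01,  6.43700059e-02,
        2.27170897e-02, -9.82273582e-05]), 'ee_pos': array([ 218.7074896 , -584.87621262,  221.88815474]), 'orientation': array([-3.08993255e+00, -5.58801265e-01,  4.36953794e-04]), 'ft_force': array([-0.24459541,  0.44623885, -0.5277459 ]), 'moment': array([-0.01321272, -0.00793695,  0.01854125]), 'grasp_force': 0.0, 'width': 87.85438075801993}
scene [[399.5683985    0.         322.11950223]
 [  0.         399.5683985  198.79118141]
 [  0.           0.           1.        ]] -0.012616464544281494 [[ 1.17995638e-01  9.92971182e-01 -9.23374654e-03 -5.80895966e+01]
 [ 8.32333647e-01 -1.03969712e-01 -5.44436405e-01 -4.11966358e+02]
 [-5.41569691e-01  5.65555632e-02 -8.38751297e-01  1.47874615e+03]
 [ 0.00000000e+00  0.00000000e+00  0.00000000e+00  1.00000000e+00]]
top [[373.78855365   0.         327.51416782]
 [  0.         373.78855365 197.78130471]
 [  0.           0.           1.        ]] -0.023138212892344655 [[-1.99487856e-02 -9.99800913e-01 -4.24264253e-04 -2.91450023e+00]
 [-9.83460661e-01  1.96991554e-02 -1.80047416e-01  5.23430518e+02]
 [ 1.80019929e-01 -3.17448010e-03 -9.83657841e-01  1.02691505e+03]
 [ 0.00000000e+00  0.00000000e+00  0.00000000e+00  1.00000000e+00]]
[[ 4.58866697e-05 -9.66169076e-01 -2.57909507e-01  7.15594269e+01]
 [ 9.99999927e-01 -5.36180107e-05  3.78779097e-04  1.11702417e+00]
 [-3.79793245e-04 -2.57909506e-01  9.66169003e-01 -1.62140421e+02]
 [ 0.00000000e+00  0.00000000e+00  0.00000000e+00  1.00000000e+00]] -0.008093122055561315 [[340.014121     0.         315.08873941]
 [  0.         340.014121   203.25925236]
 [  0.           0.           1.        ]]
```

View pics/scene0.png

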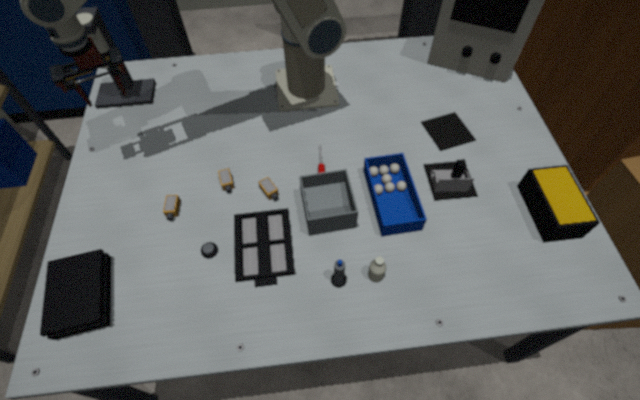

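View pics/top0.png

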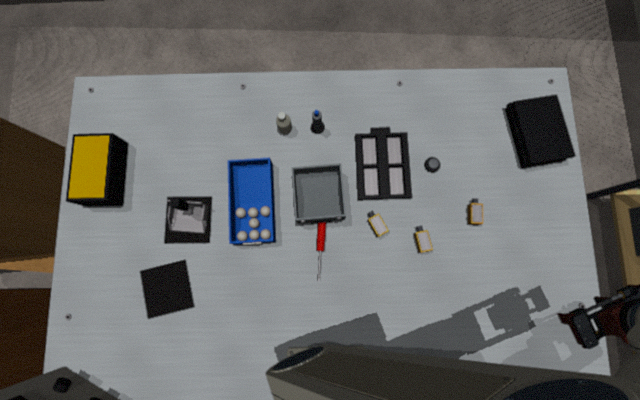

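```bash
cat > h.py <<'E'
from workcell import ctrl
import cv2,numpy as np
from scipy.spatial.transform import Rotation as R
def cam(n):
    if n=="wrist":
        o=ctrl.get_obs(); im=ctrl.get_image(n)
        T=np.eye(4);T[:3,:3]=R.from_rotvec(o["orientation"]).as_matrix();T[:3,3]=o["ee_pos"]
        im["view"]=np.linalg.inv(T@im["hand_eye"])
    else: im=ctrl.get_image(n)
    return im
def undist(im,uv):
    K=im["camera_matrix"]; uv=np.atleast_2d(np.asarray(uv,float))
    return cv2.undistortPoints(uv[:,None],K,np.array([im["k1"],0,0,0]))[:,0]
def ray(im,uv):
    V=im["view"]; s=undist(im,uv); d=np.c_[s,np.ones(len(s))]@V[:3,:3]
    return -V[:3,:3].T@V[:3,3], d
def at(im,uv,z):
    o,d=ray(im,uv); return (o+d*((z-o[2])/d[:,2])[:,None])
def proj(im,P):
    V=im["view"];return cv2.projectPoints(np.atleast_2d(P).astype(float),cv2.Rodrigues(V[:3,:3])[0],V[:3,3],im["camera_matrix"],np.array([im["k1"],0,0,0]))[0][:,0]
def tri(a,ua,b,ub):
    o1,d1=ray(a,ua);o2,d2=ray(b,ub);d1=d1[0];d2=d2[0]
    t=np.linalg.lstsq(np.c_[d1,-d2],o2-o1,rcond=None)[0]
    p,q=o1+t[0]*d1,o2+t[1]*d2
    return (p+q)/2,np.linalg.norm(p-q)
E
python3 - <<'E'
from h import *
np.set_printoptions(suppress=True,precision=1)
S={n:cam(n) for n in ("scene","top")}
H=dict(bin=0,hopper=0,mat=0,scoop=6,tray=0,tab=10,module0=0,ball0=21,start_top=40,flask=0,driver=10,cartridge=0)
for l,z in H.items():
  for n in S:
    for r in ctrl.pinpoint(l,n):
      if r["score"]>.25: print(l,n,round(r["score"],2),np.array(r["xy"]),at(S[n],r["xy"],z)[0][:2])
E
```

```text
bin scene 0.83 [389.  199.6] [522.9 199.9]
bin top 0.65 [255.9 202.2] [522.8 201.5]
hopper scene 0.85 [326.6 210.4] [537.4   8.1]
hopper scene 0.48 [379.8 272.3] [749.6 126.5]
hopper top 0.96 [318.6 200.6] [523.9  13.4]
hopper top 0.37 [378.6 128.9] [ 746.7 -176.8]
mat scene 0.92 [447.3 177.9] [466.1 397.6]
mat scene 0.57 [449.4 130.3] [272.7 462.2]
mat top 0.97 [168.4 288.4] [274.8 451.9]
mat top 0.73 [186.5 217.1] [481.8 408.6]
scoop scene 0.82 [449.1 179.1] [475.3 399.1]
scoop scene 0.71 [376.3 276. ] [761.2 114. ]
scoop top 0.77 [189.9 217.5] [479.5 396.1]
tray scene 0.72 [261.4 243. ] [ 621.8 -188.6]
tray top 0.91 [381.8 166.7] [ 625.1 -181.1]
tab scene 0.87 [264.3 280.6] [ 739.4 -183.8]
tab top 0.55 [378.3 130.3] [ 738.4 -174.2]
module0 scene 0.7 [272. 193.] [ 454.9 -150.2]
module0 scene 0.61 [224.6 183.7] [ 401.5 -295.4]
module0 scene 0.61 [173.4 211.1] [ 483.4 -446.4]
module0 top 0.85 [421.1 242.1] [ 393.8 -286.4]
module0 top 0.8 [375.4 226. ] [ 444.1 -153.7]
module0 top 0.8 [475.5 213.7] [ 474.7 -455.1]
ball0 scene 0.61 [376.9 190.1] [498.  165.4]
ball0 scene 0.58 [393.1 167
[... 318 characters left out ...]
9.9 239.9]
ball0 top 0.6 [254.5 225.1] [451.6 200.6]
ball0 top 0.59 [239.6 235.1] [423.3 243.5]
ball0 top 0.49 [253.2 235.5] [421.4 204. ]
ball0 top 0.47 [265.4 234.7] [423.  168.6]
ball0 top 0.42 [252.1 212.2] [489.6 208.2]
start_top scene 0.65 [207.9 250.5] [ 647.6 -328.2]
start_top top 0.63 [432.2 161. ] [ 628.9 -324.8]
flask top 0.52 [284.1 129.1] [751.9 117.2]
driver scene 0.61 [324.9 162.7] [366.3  24. ]
driver top 0.84 [323.6 251.3] [372.5   1. ]
cartridge scene 0.84 [338.1 280.2] [758.2  11.5]
cartridge scene 0.52 [373.5 172.7] [417.4 172.4]
cartridge scene 0.5 [265.5 281.7] [ 738.8 -181.9]
cartridge top 0.62 [318.7 126.3] [758.9   9.4]
cartridge top 0.5 [432.5 162.8] [ 634.4 -337.1]
```

The scene view shows the scoop standing on a black mat at (450,180). A bare look-alike mat lies at (448,130), 530 mm from the base against about 620 mm for the one under the scoop. The black stack at (77,293) is a thick box. Seven balls are in the bin around (388,178), and there are three modules, at (171,205), (226,178) and (268,187). The top view agrees: scoop at (187,215), bare mat at (168,289), modules at (376,224), (423,240) and (476,212).

Candidates for the mat: scene (447,178), scene (449,130), and the stack at (77,293). I choose (447,178), the one farther from the base. Next I swing over it for the close look.

Call:
apply_moves([
  [1,[0.86,-0.03,0],[0,0,-0.044]],
  [1,[0.86,-0.03,0],[0,0,-0.044]],
  [1,[0.86,-0.03,0],[0,0,-0.044]],
  [1,[0.86,-0.03,0],[0,0,-0.044]],
  [1,[0.86,-0.03,0],[0,0,-0.044]],
  [1,[0.86,-0.03,0],[0,0,-0.044]],
  [1,[0.86,-0.03,0],[0,0,-0.044]],
  [1,[0.86,-0.03,0],[0,0,-0.044]],
])

```text
t: 2.45
ee_pos: [493.7, -382.9, 222.7]
orientation: [2.82, 1.385, 0.0]
ft_force: [-0.0, -0.1, -0.3]
width: 87.9
grasp_force: 0.0
```

Call:
apply_moves([
  [1,[0.86,-0.03,0],[0,0,-0.044]],
  [1,[0.86,-0.03,0],[0,0,-0.044]],
  [1,[0.86,-0.03,0],[0,0,-0.044]],
  [1,[0.86,-0.03,0],[0,0,-0.044]],
  [1,[0.86,-0.03,0],[0,0,-0.044]],
  [1,[0.86,-0.03,0],[0,0,-0.044]],
  [1,[0.86,-0.03,0],[0,0,-0.044]],
  [1,[0.86,-0.03,0],[0,0,-0.044]],
])

```text
t: 3.45
ee_pos: [620.1, -67.3, 222.8]
orientation: [2.335, 2.102, 0.0]
ft_force: [-0.9, 0.3, 0.3]
width: 87.8
grasp_force: 0.0
```

Call:
apply_moves([
  [1,[0.86,-0.03,0],[0,0,-0.044]],
  [1,[0.86,-0.03,0],[0,0,-0.044]],
  [1,[0.86,-0.03,0],[0,0,-0.044]],
  [1,[0.86,-0.03,0],[0,0,-0.044]],
  [1,[0.86,-0.03,0],[0,0,-0.044]],
  [1,[0.86,-0.03,0],[0,0,-0.044]],
])

```text
t: 4.2
ee_pos: [593.8, 187.8, 222.7]
orientation: [1.852, 2.537, 0.0]
ft_force: [-0.6, -0.1, 0.2]
width: 87.6
grasp_force: 0.0
```

```bash
cat >> h.py <<'E'
np.set_printoptions(suppress=True,precision=2)
def rep(l,n,z,im,lo=.25):
    for r in ctrl.pinpoint(l,n):
      if r["score"]>lo: print(l,n,round(r["score"],2),np.array(r["xy"]),at(im,r["xy"],z)[0][:2])
def Rt(psi,tilt=0,ax=(0,1,0)):
    "tool x at yaw psi (deg), pointing down, then tilted about a world axis by tilt deg"
    return R.from_rotvec(np.radians(tilt)*np.array(ax,float))*R.from_euler("z",psi,degrees=True)*R.from_matrix(np.diag([1.,-1,-1]))
def pose():
    o=ctrl.get_obs(); return o["ee_pos"],R.from_rotvec(o["orientation"])
def plan(steps,start=None):
    "steps: list of (xyz, R, rows); prints rows per step in tool axes"
    p,r=start or pose()
    for q,s,n in steps:
        q=np.array(q,float); w=(r.inv()*s).as_rotvec()/n
        if n==1 or np.linalg.norm(w)<1e-3:
            d=r.inv().apply(q-p)/n; D=[d]*n
        else:
            D=[]; a=p;b=r
            for k in range(n):
                c=p+(q-p)*(k+1)/n; D.append(b.inv().apply(c-a)); a=c;b=b*R.from_rotvec(w)
        W=w/(np.pi/2)
        print(n,"rows" ,"turn",W.round(3).tolist())
        L=[(x/50).round(3).tolist() for x in D]
        print("  ",L[0] if np.ptp(np.array(L),axis=0).max()<.004 else L)
        p,r=q,s
E
python3 - <<'E'
from h import *
im=cam("wrist"); t=cam("top");s=cam("scene")
print(pose()[0],pose()[1].as_rotvec(),ctrl.get_obs()["qpos"])
cv2.imwrite("pics/w1.png",im["pixels"])
rep("scoop","wrist",6,im);rep("mat","wrist",0,im)
a=cv2.resize(t["pixels"][140:330,130:290],None,fx=3,fy=3,interpolation=2)
cv2.imwrite("pics/tc.png",a)
for n,i in (("top",t),("scene",s)):
    rep("scoop",n,6,i);rep("mat",n,0,i)
E
```

```text
[593.51 188.08 222.68] [ 1.85  2.54 -0.  ] [ 0.29  0.42  1.64 -0.    1.09 -0.02]
mat wrist 0.41 [195.7 127.2] [452.97 198.91]
mat wrist 0.31 [165.7 119.5] [419.6  196.98]
scoop top 0.33 [285.7 129.4] [748.53 111.56]
mat top 0.55 [375.1 226.1] [ 443.83 -152.84]
mat top 0.27 [256.6 200.6] [527.62 199.5 ]
scoop scene 0.27 [337.6 279.8] [759.2    9.84]
mat scene 0.82 [449.6 177. ] [463.59 405.78]
mat scene 0.79 [450.3 131.8] [279.74 463.24]
```

Call:
apply_moves([
  [1,[0.86,-0.03,0],[0,0,-0.044]],
  [1,[0.86,-0.03,0],[0,0,-0.044]],
  [1,[0.86,-0.03,0],[0,0,-0.044]],
  [1,[0.86,-0.03,0],[0,0,-0.044]],
  [1,[0.86,-0.03,0],[0,0,-0.044]],
  [1,[0.86,-0.03,0],[0,0,-0.044]],
])

```text
t: 5.4
ee_pos: [467.6, 409.9, 222.7]
orientation: [1.292, 2.863, 0.0]
ft_force: [0.7, 1.1, -0.2]
width: 88.0
grasp_force: 0.0
```

```bash
python3 - <<'E'
from h import *
im=cam("wrist")
print(pose()[0],pose()[1].as_rotvec())
rep("scoop","wrist",6,im);rep("mat","wrist",0,im)
w1=cv2.imread("pics/w1.png")
a=np.vstack([cv2.resize(w1,(480,300)),cv2.resize(im["pixels"],(480,300))])
cv2.imwrite("pics/w2.png",a)
cv2.imwrite("pics/w2raw.png",im["pixels"]); np.save("w2view.npy",im["view"])
E
```

```text
[464.55 413.18 222.71] [-1.28 -2.86 -0.  ]
scoop wrist 0.88 [312.2 190.8] [477.48 394.97]
mat wrist 0.91 [203.2  22.7] [277.24 452.94]
```

View pics/w2.png

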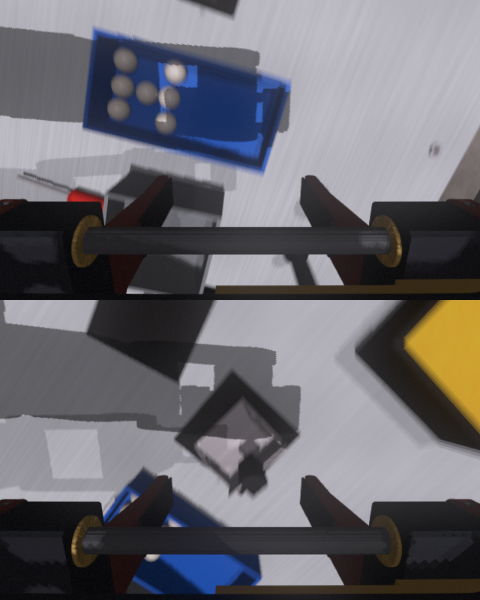

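The upper picture shows seven balls in the bin. The lower one shows the scoop on its mat at (237,440), with the grip at about (250,465). Next a close crop to get the scoop's heading.

```bash
python3 - <<'E'
from h import *
w=cv2.imread("pics/w2raw.png")[80:280,210:430]
cv2.imwrite("pics/c3.png",cv2.resize(w,None,fx=2.7,fy=2.7,interpolation=2))
E
```

```text
(no output)
```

View pics/c3.png

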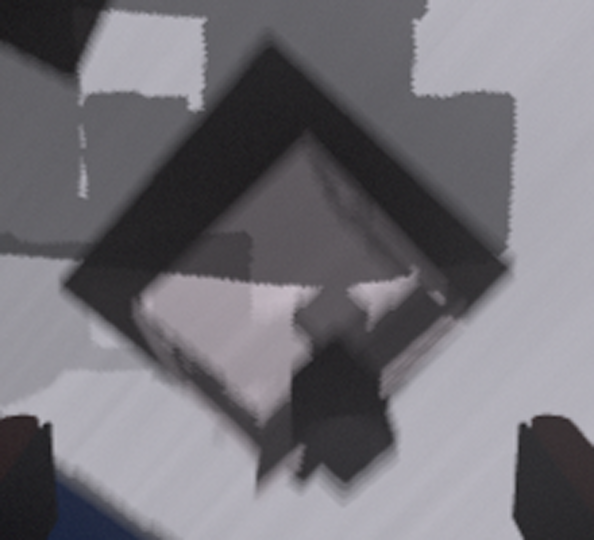

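```bash
python3 - <<'E'
from h import *
im=cam("wrist")
f=lambda x,y:(210+x/2.7,80+y/2.7)
m=at(im,[f(135,305),f(308,135)],8)[:,:2]; print("mouth",m)
v=m[1]-m[0];print(np.linalg.norm(v),"mid",m.mean(0),"edge angle",np.degrees(np.arctan2(v[1],v[0])))
M=at(im,[f(65,285),f(268,38),f(510,268)],6)[:,:2];print("mat",M,"centre",(M[0]+M[2])/2,np.linalg.norm(M[1]-M[0]),np.linalg.norm(M[2]-M[1]), np.degrees(np.arctan2(*(M[1]-M[0])[::-1])))
print("grip top",at(im,[f(345,445)],131))
b=at(im,[f(265,490),f(465,310)],50)[:,:2];print("back?",b)
E
```

```text
mouth [[433.88 354.25]
 [441.72 454.8 ]]
100.85424207417543 mid [437.8  404.52] edge angle 85.5444653584144
mat [[406.36 340.86]
 [405.06 472.2 ]
 [541.74 470.21]] centre [474.05 405.53] 131.3462259946564 136.68982063916258 90.56662077525047
grip top [[503.46 397.6  131.  ]]
back? [[518.55 341.93]
 [526.55 446.77]]
```

The crop shows the mouth edge running from (135,305) to (308,135), so the mouth faces world -x, and the grip top is near (345,445). The scoop's yaw is about -4.5° and its grip axis is at about (503.5, 398.5). I'll also get bin and hopper geometry from the top and scene views.

```bash
python3 - <<'E'
from h import *
plan([((503.5,398.5,222),Rt(85.5),6),((503.5,398.5,87),Rt(85.5),4)])
s=cam("scene");t=cam("top")
for n,i in (("scene",s),("top",t)):
  for l,z in (("bin",65),("hopper",90)):
    r=ctrl.masks_of(l,n)[0]; m=r["region"].astype(np.uint8)
    c=max(cv2.findContours(m,0,2)[0],key=cv2.contourArea)
    q=cv2.approxPolyDP(c,6,True)[:,0]
    print(l,n,r["score"],[ (x.tolist(),at(i,x,z)[0][:2].round(0).tolist()) for x in q])
E
```

```text
6 rows turn [0.0, 0.0, 0.085]
   [[-0.105, 0.065, 0.002], [-0.096, 0.079, 0.002], [-0.085, 0.091, 0.002], [-0.072, 0.101, 0.002], [-0.058, 0.11, 0.002], [-0.042, 0.117, 0.002]]
4 rows turn [0.0, 0.0, 0.0]
   [0.0, 0.0, 0.675]
bin scene 0.69 [([402, 152], [397.0, 258.0]), ([364, 159], [410.0, 138.0]), ([382, 236], [674.0, 140.0]), ([421, 230], [669.0, 248.0]), ([426, 222], [647.0, 268.0])]
hopper scene 0.59 [([347, 169], [460.0, 77.0]), ([300, 176], [468.0, -60.0]), ([309, 235], [661.0, -54.0]), ([356, 227], [652.0, 72.0])]
bin top 0.71 [([355, 133], [711.0, -97.0]), ([358, 198], [518.0, -99.0]), ([410, 197], [518.0, -247.0]), ([407, 133], [708.0, -250.0])]
hopper top 0.74 [([339, 164], [611.0, -47.0]), ([292, 169], [599.0, 85.0]), ([296, 222], [450.0, 74.0]), ([345, 217], [461.0, -60.0])]
```

Call:
apply_moves([
  [1,[-0.105,0.065,0],[0,0,0.085]],
  [1,[-0.096,0.079,0],[0,0,0.085]],
  [1,[-0.085,0.091,0],[0,0,0.085]],
  [1,[-0.072,0.101,0],[0,0,0.085]],
  [1,[-0.058,0.11,0],[0,0,0.085]],
  [1,[-0.042,0.117,0],[0,0,0.085]],
])

```text
t: 6.65
ee_pos: [504.0, 398.0, 222.7]
orientation: [-2.313, -2.126, 0.0]
ft_force: [0.3, 0.5, -0.0]
width: 88.1
grasp_force: 0.0
```

```bash
python3 - <<'E'
from h import *
plan([((503.5,398.5,87),Rt(85.5),4)])
im=cam("wrist"); 
w1=dict(im); T=np.eye(4);T[:3,:3]=R.from_rotvec([1.852,2.537,0]).as_matrix();T[:3,3]=[593.6,188,222.7]; w1["view"]=np.linalg.inv(T@im["hand_eye"])
q=at(w1,np.array([[95,28],[83,128],[263,173],[290,82]])*4/3,65)[:,:2]; print(q,q.mean(0))
for i in range(4):
    v=q[(i+1)%4]-q[i]; print(np.linalg.norm(v),np.degrees(np.arctan2(v[1],v[0])))
rep("scoop","wrist",6,im)
E
```

```text
4 rows turn [-0.0, 0.0, -0.001]
   [0.002, -0.003, 0.678]
[[399.67 265.33]
 [404.93 144.85]
 [642.38 157.42]
 [635.02 277.37]] [520.5  211.24]
120.59400859959771 -87.50413723186485
237.78748441571906 3.030713892856363
120.17755662009134 93.51094384153478
235.65486466046542 -177.07028876033428
scoop wrist 0.88 [291.8 180.1] [479.05 395.86]
```

Call:
apply_moves([
  [1,[-0.8,0.08,0],[0,0,0]],
  [1,[-0.8,0.08,0],[0,0,0]],
  [1,[-0.8,0.08,0],[0,0,0]],
  [1,[-0.8,0.08,0],[0,0,0]],
  [1,[-0.8,0.08,0],[0,0,0]],
  [1,[0,0,0],[0,0,0]],
  [1,[0,0,0],[0,0,0]],
])

```text
t: 7.62
ee_pos: [507.8, 198.0, 222.9]
orientation: [-2.307, -2.133, -0.001]
ft_force: [0.4, -0.6, -0.1]
width: 87.9
grasp_force: 0.0
```

```bash
python3 - <<'E'
from h import *
im=cam("wrist"); print(pose()[0])
cv2.imwrite("pics/w4.png",im["pixels"]); np.save("w4.npy",im["view"])
rep("bin","wrist",0,im);rep("ball0","wrist",21,im);rep("hopper","wrist",0,im)
plan([((503.5,398.5,222),Rt(85.5),5)])
E
```

```text
[507.76 198.37 222.82]
bin wrist 0.93 [324.5 167.7] [521.   205.94]
ball0 wrist 0.96 [293.  139.6] [489.62 241.7 ]
ball0 wrist 0.92 [241.3 211.2] [424.67 167.82]
ball0 wrist 0.86 [296.5 172.6] [490.07 206.33]
ball0 wrist 0.76 [300.8 203.8] [491.6  171.14]
ball0 wrist 0.69 [268.7 178.3] [459.36 202.46]
ball0 wrist 0.59 [232.4 150.4] [424.22 235.48]
ball0 wrist 0.56 [242.4 185.4] [429.8  196.88]
hopper wrist 0.58 [346.8 317. ] [535.92  10.5 ]
5 rows turn [0.0, -0.0, 0.0]
   [0.796, -0.078, 0.003]
```

View pics/w4.png

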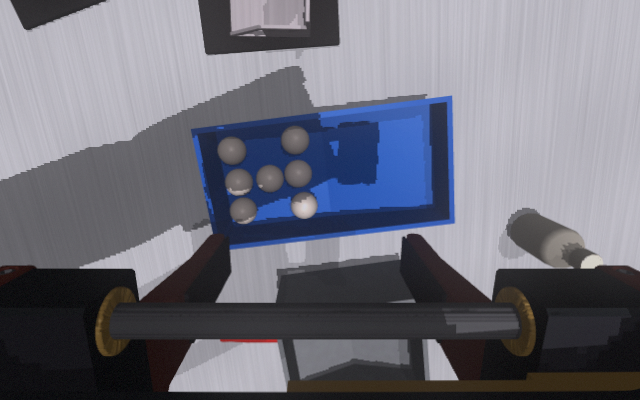

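The wrist view shows the bin rim corners at TL (193,130), TR (452,97) and BR (455,222), with BL behind the finger. All seven balls are in its left half.

```bash
python3 - <<'E'
from h import *
im=cam("wrist")
q=at(im,[[193,130],[452,97],[455,222]],65)[:,:2]; print(q,"centre",(q[0]+q[2])/2)
for i in range(2):
    v=q[i+1]-q[i]; print(np.linalg.norm(v),np.degrees(np.arctan2(v[1],v[0])))
h=at(im,[[277,270],[398,255]],90)[:,:2];print("hopper edge",h)
c=np.array([521,204]);
for y in (2,3,4,5):
  Rm=R.from_euler("z",y,degrees=True).as_matrix()[:2,:2]
  P=np.array([[-120,61],[120,61],[120,-61],[-120,-61]])@Rm.T+c
  print(y,proj(im,np.c_[P,[65]*4]).round(0).tolist(),proj(im,np.c_[P,[0]*4]).round(0).tolist())
E
```

```text
[[401.24 261.28]
 [638.58 272.14]
 [644.62 153.09]] centre [522.93 207.18]
237.58861313878893 2.6213232329196074
119.20119821955532 -87.09741956657642
hopper edge [[467.53 127.1 ]
 [582.08 133.6 ]]
2 [[191.0, 131.0], [452.0, 100.0], [453.0, 228.0], [215.0, 253.0]] [[211.0, 128.0], [429.0, 102.0], [432.0, 210.0], [231.0, 231.0]]
3 [[190.0, 133.0], [451.0, 98.0], [454.0, 226.0], [217.0, 255.0]] [[211.0, 130.0], [428.0, 101.0], [432.0, 208.0], [232.0, 233.0]]
4 [[189.0, 136.0], [450.0, 96.0], [455.0, 223.0], [218.0, 256.0]] [[210.0, 132.0], [427.0, 99.0], [433.0, 206.0], [233.0, 234.0]]
5 [[189.0, 138.0], [448.0, 94.0], [456.0, 221.0], [220.0, 258.0]] [[210.0, 134.0], [426.0, 97.0], [434.0, 204.0], [234.0, 236.0]]
```

Call:
apply_moves([
  [1,[0.796,-0.078,0],[0,0,0]],
  [1,[0.796,-0.078,0],[0,0,0]],
  [1,[0.796,-0.078,0],[0,0,0]],
  [1,[0.796,-0.078,0],[0,0,0]],
  [1,[0.796,-0.078,0],[0,0,0]],
  [1,[0,0,0],[0,0,0]],
  [1,[0,0,0.5],[0,0,0]],
  [1,[0,0,0.5],[0,0,0]],
])

```text
t: 8.88
ee_pos: [503.6, 397.3, 172.2]
orientation: [2.306, 2.133, 0.0]
ft_force: [-0.1, 0.3, 0.8]
width: 87.9
grasp_force: 0.0
```

Call:
apply_moves([
  [1,[0,0,0.6],[0,0,0]],
  [1,[0,0,0.6],[0,0,0]],
  [1,[0,0,0.5],[0,0,0]],
  [-1,[0,0,0],[0,0,0]],
  [-1,[0,0,0],[0,0,0]],
  [-1,[0,0,0],[0,0,0]],
  [-1,[0,0,0],[0,0,0]],
  [-1,[0,0,0],[0,0,0]],
])

```text
t: 9.88
ee_pos: [504.0, 397.8, 88.2]
orientation: [2.307, 2.132, 0.001]
ft_force: [-0.1, 0.1, 0.7]
width: 41.2
grasp_force: 0.0
```

```bash
python3 - <<'E'
from h import *
o=ctrl.get_obs();print(o["ee_pos"],o["width"],o["grasp_force"],o["ft_force"],o["qpos"])
E
```

```text
[503.99 397.82  88.25] 41.19053396216704 0.0 [-0.08  0.12  0.72] [ 0.65  0.61  1.67 -0.    0.86  0.73]
```

Call:
apply_moves([
  [-1,[0,0,0],[0,0,0]],
  [-1,[0,0,0],[0,0,0]],
  [-1,[0,0,0],[0,0,0]],
  [-1,[0,0,0],[0,0,0]],
  [-1,[0,0,-0.1],[0,0,0]],
  [-1,[0,0,-0.4],[0,0,0]],
  [-1,[0,0,-0.7],[0,0,0]],
  [-1,[0,0,-0.8],[0,0,0]],
])

```text
t: 10.88
ee_pos: [503.5, 397.4, 189.3]
orientation: [-2.307, -2.132, 0.001]
ft_force: [0.3, -0.9, -3.4]
width: 23.8
grasp_force: 30.0
```

```bash
cat >> h.py <<'E'
BC=np.array([522.5,205.,0]); BY=2.8
def sc(m,z,th,y=0,C=BC,yaw=BY):
    "TCP pose with mouth edge at frame x=m, height z, mouth down by th deg"
    c,s=np.cos(np.radians(th)),np.sin(np.radians(th))
    Y=R.from_euler("z",yaw,degrees=True)
    p=C+Y.apply([m+66*c-82.2*s,y,z+66*s+82.2*c])
    return p, Rt(yaw+90,-th,Y.apply([0,1,0]))
E
python3 - <<'E'
from h import *
o=ctrl.get_obs();print(o["ee_pos"],o["width"],o["grasp_force"],o["ft_force"],o["qpos"])
im=cam("wrist");rep("scoop","wrist",100,im)
cv2.imwrite("pics/w5.png",im["pixels"])
plan([(*sc(-5,95,0),7),(*sc(-5,60,8),3),(*sc(-5,8,8),3)])
E
```

```text
[503.46 397.4  189.28] 23.822595482489085 29.977384507656097 [ 0.3  -0.86 -3.38] [0.65 0.48 1.62 0.   1.04 0.73]
scoop wrist 0.97 [278.9 213.8] [476.75 393.63]
7 rows turn [0.001, -0.001, -0.012]
   [[-0.529, 0.263, 0.045], [-0.533, 0.253, 0.046], [-0.538, 0.243, 0.046], [-0.542, 0.233, 0.046], [-0.546, 0.223, 0.046], [-0.55, 0.214, 0.046], [-0.554, 0.203, 0.047]]
3 rows turn [-0.03, 0.0, 0.0]
   [[0.0, -0.081, 0.177], [-0.0, -0.089, 0.173], [0.0, -0.097, 0.169]]
3 rows turn [0.0, 0.0, 0.0]
   [0.0, -0.048, 0.343]
```

```bash
python3 - <<'E'
from h import *
im=cam("wrist"); w=im["pixels"].copy()
p,r=pose()
def S(x,y,z,off=0): return p+r.apply([off+ -y*-1, x-26, -(z-82.2)])   # tool x=+scoop y, tool y=scoop x
P=[S(-40,51,2),S(-40,-51,2),S(40,51,63),S(40,-51,63),S(-5,51,36),S(-5,-51,36)]
for a in proj(im,P): cv2.circle(w,tuple(int(v) for v in a.round()),3,(0,0,255),1)
print(proj(im,P).round(0).tolist())
cv2.imwrite("pics/c6.png",cv2.resize(w[80:320,150:450],None,fx=2.5,fy=2.5,interpolation=2))
E
```

```text
[[218.0, 142.0], [228.0, 273.0], [336.0, 151.0], [333.0, 317.0], [260.0, 146.0], [266.0, 295.0]]
```

View pics/c6.png

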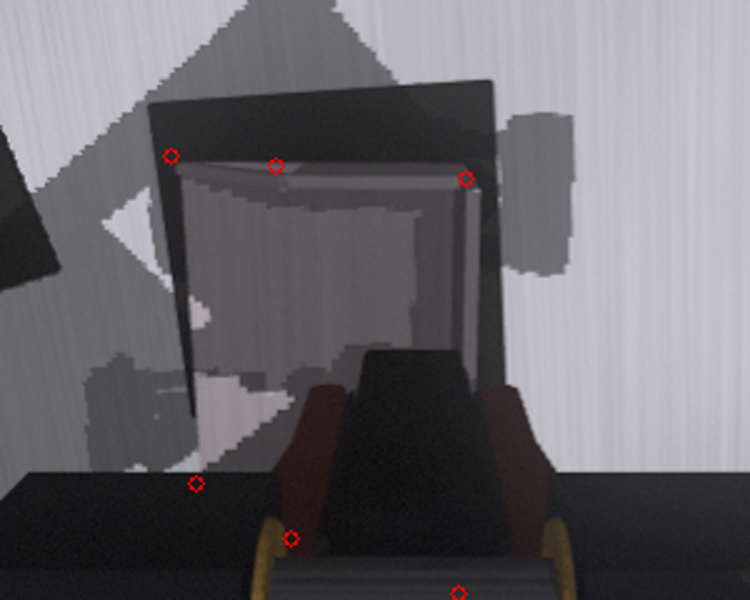

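The crop shows the scoop held upright, with its back-left corner at (480,188) against a predicted (466,179). It therefore sits about 3 mm towards tool -x, or the camera has that bias. I'll check the bin pose in the unobstructed fixed views.

```bash
python3 - <<'E'
from h import *
out=[]
for n in ("top","scene"):
    im=cam(n); f=cv2.imread(f"pics/{n}0.png")
    x0,y0,w=(220,150,110) if n=="top" else (355,140,110)
    k=5
    big=cv2.resize(f[y0:y0+w,x0:x0+70],None,fx=k,fy=k,interpolation=2)
    Y=R.from_euler("z",2.8,degrees=True)
    for z,col in ((65,(0,0,255)),):
        P=np.array([522.5,205,0])+Y.apply([[-120,61,z],[120,61,z],[120,-61,z],[-120,-61,z]])
        q=((proj(im,P)-[x0,y0]+.5)*k).astype(int)
        cv2.polylines(big,[q],True,col,1)
    out.append(big)
cv2.imwrite("pics/c7.png",np.hstack(out))
E
```

```text
(no output)
```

View pics/c7.png

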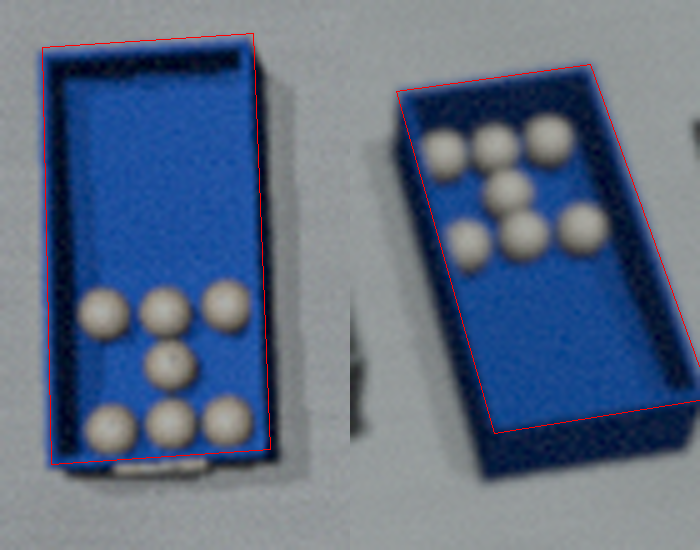

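The overlay of the bin at (522.5, 205), yaw about 2.5°, fits both fixed views within a couple of mm. Next, where the scoop sits relative to the TCP.

```bash
python3 - <<'E'
from h import *
p,r=pose();print(p)
w=cam("wrist")
c=at(w,[[342,155.2]],p[2]-82.2+63)[0]; print("corner in tool",r.inv().apply(c-p)," ideal x 51 y 14")
c=at(w,[[150+178/2.5,80+168/2.5]],p[2]-82.2+2)[0]; print("mouth corner",r.inv().apply(c-p),"ideal 51,-66")
s=cam("scene");t=cam("top")
a=ctrl.pinpoint("scoop","scene");b=ctrl.pinpoint("scoop","top");d=ctrl.pinpoint("scoop","wrist")
if a and b:
  P,e=tri(s,a[0]["xy"],t,b[0]["xy"]);print(P,e,r.inv().apply(P-p))
for n,i,l in (("s",s,a),("t",t,b),("w",w,d)):
  if l: print(n,l[0]["score"],r.inv().apply(at(i,l[0]["xy"],p[2]-82.2)[0]-p), "ideal 0,-26")
E
```

```text
[503.25 397.27 187.31]
corner in tool [47.82 15.95 19.17]  ideal x 51 y 14
mouth corner [ 46.07 -64.74  80.21] ideal 51,-66
[481.59 391.22 114.27] 1.4238341049407464 [ -7.71 -21.08  73.05]
s 0.89 [ -4.36 -28.03  82.22] ideal 0,-26
t 0.86 [ -3.11 -19.91  82.21] ideal 0,-26
w 0.61 [ -1.89 -26.57  82.22] ideal 0,-26
```

```bash
sed -i 's/BY=2.8/BY=2.4/' h.py; python3 - <<'E'
from h import *
plan([(*sc(-4,98,0,3.5),7),(*sc(-4,60,8,3.5),3),(*sc(-4,10,8,3.5),3)])
E
```

```text
7 rows turn [-0.0, 0.0, -0.011]
   [[-0.512, 0.273, 0.018], [-0.517, 0.264, 0.018], [-0.521, 0.255, 0.018], [-0.526, 0.246, 0.018], [-0.53, 0.237, 0.018], [-0.534, 0.227, 0.018], [-0.538, 0.218, 0.018]]
3 rows turn [-0.03, 0.0, 0.0]
   [[-0.0, -0.081, 0.197], [0.0, -0.09, 0.193], [-0.0, -0.099, 0.189]]
3 rows turn [0.0, 0.0, 0.0]
   [0.0, -0.046, 0.33]
```

Call:
apply_moves([
  [-1,[-0.512,0.273,0.018],[0,0,-0.011]],
  [-1,[-0.517,0.264,0.018],[0,0,-0.011]],
  [-1,[-0.521,0.255,0.018],[0,0,-0.011]],
  [-1,[-0.526,0.246,0.018],[0,0,-0.011]],
  [-1,[-0.53,0.237,0.018],[0,0,-0.011]],
  [-1,[-0.534,0.227,0.018],[0,0,-0.011]],
  [-1,[-0.538,0.218,0.018],[0,0,-0.011]],
  [-1,[0,0,0],[0,0,0]],
])

```text
t: 12.42
ee_pos: [585.3, 209.7, 180.8]
orientation: [-2.177, -2.265, 0.001]
ft_force: [-1.1, 0.3, -1.5]
width: 23.5
grasp_force: 30.0
```

```bash
python3 - <<'E'
from h import *
print(pose()[0],sc(-4,98,0,3.5)[0])
plan([(*sc(-4,50,8,3.5),4),(*sc(-4,10,8,3.5),4)])
E
```

```text
[585.29 209.68 180.79] [584.3  211.09 180.2 ]
4 rows turn [-0.022, 0.0, -0.0]
   [[0.007, -0.065, 0.201], [0.007, -0.072, 0.199], [0.007, -0.079, 0.196], [0.007, -0.086, 0.193]]
4 rows turn [0.0, 0.0, 0.0]
   [0.0, -0.028, 0.198]
```

Call:
apply_moves([
  [-1,[0.007,-0.065,0.2],[-0.022,0,0]],
  [-1,[0.007,-0.072,0.2],[-0.022,0,0]],
  [-1,[0.007,-0.079,0.196],[-0.022,0,0]],
  [-1,[0.007,-0.086,0.193],[-0.022,0,0]],
  [-1,[0,-0.028,0.2],[0,0,0]],
  [-1,[0,-0.028,0.2],[0,0,0]],
  [-1,[0,-0.028,0.2],[0,0,0]],
  [-1,[0,-0.02,0.15],[0,0,0]],
])

```text
t: 13.42
ee_pos: [571.9, 212.2, 102.5]
orientation: [2.106, 2.196, 0.151]
ft_force: [-0.1, 0.2, -3.2]
width: 24.0
grasp_force: 30.0
```

```bash
python3 - <<'E'
from h import *
o=ctrl.get_obs();print(o["ee_pos"],sc(-4,10,8,3.5)[0],o["ft_force"],o["moment"])
plan([(*sc(-10,7.5,8,3.5),2),(*sc(-45,7,3.5,3.5),4),(*sc(-80,6.7,0,3.5),4),(*sc(-111,6.5,0,3.5),5)])
E
```

```text
[571.88 212.21 102.49] [572.23 210.59 100.59] [-0.12  0.23 -3.24] [ 0.01  0.   -0.02]
2 rows turn [-0.001, 0.0, -0.0]
   [-0.016, -0.063, 0.036]
4 rows turn [0.013, 0.0, 0.0]
   [[0.0, -0.142, 0.005], [-0.0, -0.142, 0.008], [-0.0, -0.142, 0.011], [0.0, -0.142, 0.014]]
4 rows turn [0.01, -0.0, 0.0]
   [[0.0, -0.15, 0.012], [-0.0, -0.15, 0.014], [-0.0, -0.15, 0.016], [0.0, -0.15, 0.019]]
5 rows turn [0.0, 0.0, 0.0]
   [0.0, -0.124, 0.001]
```

Call:
apply_moves([
  [-1,[-0.016,-0.063,0.036],[0,0,0]],
  [-1,[-0.016,-0.063,0.036],[0,0,0]],
  [-1,[0,-0.142,0.005],[0.013,0,0]],
  [-1,[0,-0.142,0.008],[0.013,0,0]],
  [-1,[0,-0.142,0.011],[0.013,0,0]],
  [-1,[0,-0.142,0.014],[0.013,0,0]],
])

```text
t: 14.18
ee_pos: [537.7, 209.2, 94.0]
orientation: [2.147, 2.24, 0.062]
ft_force: [0.2, -1.1, -4.1]
width: 23.7
grasp_force: 30.0
```

Call:
apply_moves([
  [-1,[0,-0.15,0.012],[0.01,0,0]],
  [-1,[0,-0.15,0.014],[0.01,0,0]],
  [-1,[0,-0.15,0.016],[0.01,0,0]],
  [-1,[0,-0.15,0.019],[0.01,0,0]],
])

```text
t: 14.68
ee_pos: [507.5, 207.9, 89.8]
orientation: [-2.171, -2.264, 0.009]
ft_force: [-0.2, 0.6, -4.1]
width: 24.0
grasp_force: 30.0
```

```bash
python3 - <<'E'
from h import *
o=ctrl.get_obs();print(o["ee_pos"],sc(-80,6.7,0,3.5)[0],o["ft_force"],o["moment"],o["width"])
im=cam("wrist");cv2.imwrite("pics/w8.png",cv2.resize(im["pixels"],None,fx=.8,fy=.8))
plan([(*sc(-111,6.5,0,3.5),5)])
E
```

```text
[507.54 207.9   89.78] [508.37 207.91  88.9 ] [-0.21  0.58 -4.12] [-0.03 -0.12  0.04] 24.02444551157836
5 rows turn [-0.001, 0.0, 0.0]
   [0.001, -0.116, 0.004]
```

View pics/w8.png

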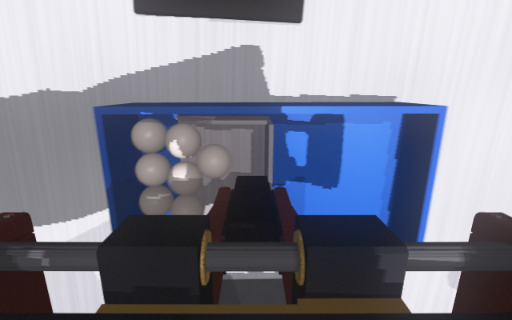

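The view shows one ball on the scoop at (213,160), a row of three at the mouth and three against the wall at (152,135) to (155,200). I push on to the wall.

Call:
apply_moves([
  [-1,[0,-0.12,0.02],[0,0,0]],
  [-1,[0,-0.12,0],[0,0,0]],
  [-1,[0,-0.12,0],[0,0,0]],
  [-1,[0,-0.12,0],[0,0,0]],
  [-1,[0,-0.12,0],[0,0,0]],
  [-1,[0,0,0],[0,0,0]],
])

```text
t: 15.48
ee_pos: [477.8, 206.7, 89.1]
orientation: [-2.171, -2.265, 0.008]
ft_force: [0.3, 0.3, -5.1]
width: 23.7
grasp_force: 30.0
```

```bash
python3 - <<'E'
from h import *
o=ctrl.get_obs();print(o["ee_pos"],sc(-111,6.5,0,3.5)[0],o["ft_force"],o["moment"],o["width"])
im=cam("wrist");cv2.imwrite("pics/w9.png",im["pixels"][100:320,90:400]);
rep("ball0","wrist",23,im)
plan([(*sc(-112,17,-7,3.5),4),(*sc(-111,34,-18,3.5),5),(*sc(-108,120,-18,3.5),4)])
E
```

```text
[477.76 206.68  89.15] [477.39 206.61  88.7 ] [ 0.27  0.26 -5.11] [-0.01 -0.23 -0.04] 23.679099511236565
ball0 wrist 0.95 [311.8 201. ] [476.18 216.84]
ball0 wrist 0.94 [274.4 226.4] [450.45 197.09]
ball0 wrist 0.92 [233.3 254.7] [420.85 174.08]
ball0 wrist 0.91 [229.6 171.2] [419.55 235.29]
ball0 wrist 0.87 [271.4 174.6] [447.98 234.18]
ball0 wrist 0.86 [234.2 218.6] [422.04 201.63]
ball0 wrist 0.48 [276.8 260.8] [452.49 170.72]
4 rows turn [0.018, 0.0, 0.0]
   [-0.0, 0.039, -0.007]
5 rows turn [0.024, 0.0, -0.0]
   [[0.0, 0.054, -0.012], [0.0, 0.053, -0.014], [-0.0, 0.053, -0.016], [0.0, 0.052, -0.018], [0.0, 0.051, -0.02]]
4 rows turn [0.0, 0.0, 0.0]
   [0.0, -0.119, -0.414]
```

View pics/w9.png

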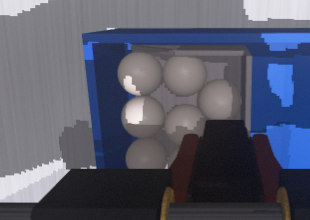

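All seven balls ride on the scoop floor. I tilt the mouth up and lift.

Call:
apply_moves([
  [-1,[0,0.039,-0.007],[0.018,0,0]],
  [-1,[0,0.039,-0.007],[0.018,0,0]],
  [-1,[0,0.039,-0.007],[0.018,0,0]],
  [-1,[0,0.039,-0.007],[0.018,0,0]],
  [-1,[0,0.054,-0.012],[0.024,0,0]],
  [-1,[0,0.053,-0.014],[0.024,0,0]],
  [-1,[0,0.053,-0.016],[0.024,0,0]],
  [-1,[0,0.052,-0.018],[0.024,0,0]],
])

```text
t: 16.58
ee_pos: [497.5, 207.5, 91.1]
orientation: [-2.034, -2.122, 0.29]
ft_force: [0.5, -0.5, -5.4]
width: 23.6
grasp_force: 30.0
```

Call:
apply_moves([
  [-1,[0,0.051,-0.02],[0.024,0,0]],
  [-1,[0,0,0],[0,0,0]],
  [-1,[0,-0.04,-0.15],[0,0,0]],
  [-1,[0,-0.08,-0.3],[0,0,0]],
  [-1,[0,-0.119,-0.4],[0,0,0]],
  [-1,[0,-0.119,-0.4],[0,0,0]],
  [-1,[0,-0.1,-0.3],[0,0,0]],
  [-1,[0,-0.05,-0.15],[0,0,0]],
])

```text
t: 17.58
ee_pos: [501.8, 207.9, 181.9]
orientation: [-2.015, -2.102, 0.323]
ft_force: [-0.3, 0.9, -5.4]
width: 23.9
grasp_force: 30.0
```

```bash
python3 - <<'E'
from h import *
o=ctrl.get_obs();print(o["ee_pos"],R.from_rotvec(o["orientation"]).as_matrix()[:,2],o["ft_force"],o["moment"],o["width"],o["qpos"])
im=cam("wrist");cv2.imwrite("pics/w10.png",im["pixels"]);
t=cam("top");cv2.imwrite("pics/t10.png",t["pixels"])
rep("ball0","wrist",100,im)
E
```

```text
[501.76 207.87 181.93] [-0.3  -0.01 -0.95] [-0.31  0.93 -5.44] [-0.04 -0.69  0.03] 23.873215897666203 [0.32 0.5  1.65 0.09 1.29 0.24]
ball0 wrist 0.96 [282.7 231.4] [451.33 183.68]
ball0 wrist 0.95 [228.6 171.9] [403.76 227.32]
ball0 wrist 0.82 [240.7 214.4] [413.94 192.91]
ball0 wrist 0.76 [309.5 197.9] [472.74 213.86]
ball0 wrist 0.56 [260.5 268.1] [431.69 147.81]
```

View pics/w10.png

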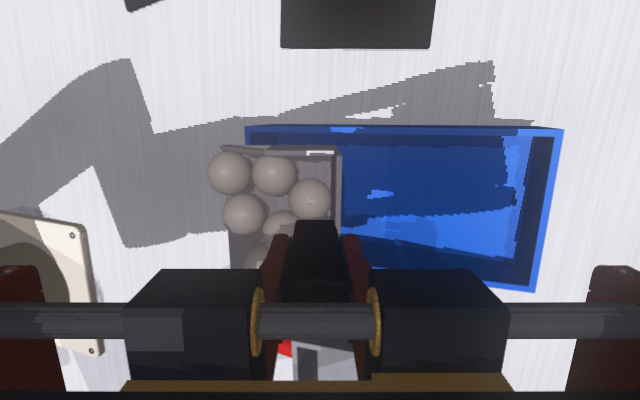

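All balls sit in the scoop and the bin shows empty. I carry it over the hopper and then pour with the mouth low.

```bash
python3 - <<'E'
from h import *
H=dict(C=np.array([531,12,0.]),yaw=4.7,y=3.5)
p,r=pose()
plan([(p+[0,0,25],r,3),(*sc(15,130,-18,**H),10),(*sc(15,100,-4,**H),6)])
plan([(*sc(15,88,9,**H),5),(*sc(15,78,19,**H),4),(*sc(15,66,30,**H),5)],start=sc(15,100,-4,**H))
E
```

```text
3 rows turn [0.0, 0.0, 0.0]
   [0.0, -0.05, -0.159]
10 rows turn [0.0, -0.001, -0.002]
   [[-0.378, 0.248, -0.042], [-0.379, 0.246, -0.041], [-0.38, 0.245, -0.041], [-0.381, 0.243, -0.041], [-0.382, 0.242, -0.04], [-0.383, 0.24, -0.04], [-0.384, 0.239, -0.04], [-0.385, 0.237, -0.039], [-0.386, 0.236, -0.039], [-0.387, 0.234, -0.039]]
6 rows turn [-0.026, 0.0, 0.0]
   [[0.0, -0.042, 0.05], [-0.0, -0.044, 0.048], [0.0, -0.046, 0.046], [-0.0, -0.048, 0.045], [-0.0, -0.049, 0.043], [0.0, -0.051, 0.041]]
5 rows turn [-0.029, 0.0, -0.0]
   [[-0.0, -0.077, -0.003], [0.0, -0.077, -0.007], [-0.0, -0.077, -0.01], [0.0, -0.076, -0.014], [-0.0, -0.076, -0.017]]
4 rows turn [-0.028, 0.0, -0.0]
   [[-0.0, -0.084, -0.002], [-0.0, -0.084, -0.005], [0.0, -0.084, -0.009], [-0.0, -0.083, -0.013]]
5 rows turn [-0.024, 0.0, -0.0]
   [[-0.0, -0.083, 0.001], [-0.0, -0.083, -0.002], [0.0, -0.083, -0.005], [-0.0, -0.083, -0.009], [-0.0, -0.082, -0.012]]
```

Call:
apply_moves([
  [-1,[0,-0.05,-0.159],[0,0,0]],
  [-1,[0,-0.05,-0.159],[0,0,0]],
  [-1,[0,-0.05,-0.159],[0,0,0]],
  [-1,[-0.12,0.08,-0.013],[0,0,0]],
  [-1,[-0.25,0.16,-0.027],[0,0,-0.002]],
  [-1,[-0.38,0.245,-0.041],[0,0,-0.002]],
  [-1,[-0.38,0.245,-0.041],[0,0,-0.002]],
  [-1,[-0.38,0.245,-0.041],[0,0,-0.002]],
])

```text
t: 18.73
ee_pos: [554.8, 132.7, 197.7]
orientation: [-2.001, -2.112, 0.324]
ft_force: [-0.0, 0.6, -5.3]
width: 24.1
grasp_force: 30.0
```

Call:
apply_moves([
  [-1,[-0.38,0.243,-0.04],[0,0,-0.003]],
  [-1,[-0.38,0.24,-0.04],[0,0,-0.003]],
  [-1,[-0.38,0.24,-0.04],[0,0,-0.003]],
  [-1,[-0.38,0.24,-0.04],[0,0,-0.003]],
  [-1,[-0.38,0.235,-0.039],[0,0,-0.003]],
  [-1,[-0.27,0.16,-0.027],[0,0,-0.002]],
  [-1,[-0.12,0.08,-0.013],[0,0,0]],
  [-1,[0,0,0],[0,0,0]],
])

```text
t: 19.73
ee_pos: [633.3, 25.0, 186.7]
orientation: [-1.971, -2.137, 0.319]
ft_force: [-0.1, 0.5, -5.5]
width: 23.7
grasp_force: 30.0
```

```bash
python3 - <<'E'
from h import *
H=dict(C=np.array([531,12,0.]),yaw=4.7,y=3.5)
p,r=pose();o=ctrl.get_obs();print(p,sc(15,130,-18,**H)[0],o["moment"],o["ft_force"])
im=cam("wrist");cv2.imwrite("pics/w11.png",cv2.resize(im["pixels"],None,fx=.8,fy=.8))
plan([(*sc(15,100,-4,**H),6)])
E
```

```text
[633.3   24.98 186.67] [633.54  23.94 187.78] [ 0.03 -0.62  0.01] [-0.15  0.45 -5.55]
6 rows turn [-0.025, -0.001, -0.0]
   [[-0.005, -0.042, 0.046], [-0.005, -0.044, 0.044], [-0.005, -0.046, 0.043], [-0.005, -0.047, 0.041], [-0.005, -0.049, 0.039], [-0.005, -0.05, 0.037]]
```

View pics/w11.png

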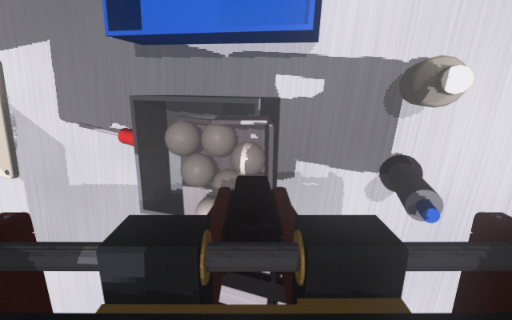

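The loaded scoop is over the hopper, with the rim's left edge at about (135,100–210). I pour.

Call:
apply_moves([
  [-1,[-0.005,-0.042,0.046],[-0.025,0,0]],
  [-1,[-0.005,-0.044,0.044],[-0.025,0,0]],
  [-1,[-0.005,-0.046,0.043],[-0.025,0,0]],
  [-1,[-0.005,-0.047,0.041],[-0.025,0,0]],
  [-1,[-0.005,-0.049,0.039],[-0.025,0,0]],
  [-1,[-0.005,-0.05,0.037],[-0.025,0,0]],
  [-1,[0,-0.077,-0.003],[-0.029,0,0]],
  [-1,[0,-0.077,-0.007],[-0.029,0,0]],
])

```text
t: 20.78
ee_pos: [608.5, 22.6, 178.5]
orientation: [2.128, 2.306, 0.035]
ft_force: [0.0, 0.3, -5.7]
width: 23.7
grasp_force: 30.0
```

Call:
apply_moves([
  [-1,[0,-0.077,-0.01],[-0.029,0,0]],
  [-1,[0,-0.076,-0.014],[-0.029,0,0]],
  [-1,[0,-0.076,-0.017],[-0.029,0,0]],
  [-1,[0,0,0],[0,0,0]],
  [-1,[0,-0.084,-0.002],[-0.028,0,0]],
  [-1,[0,-0.084,-0.005],[-0.028,0,0]],
  [-1,[0,-0.084,-0.009],[-0.028,0,0]],
  [-1,[0,-0.083,-0.013],[-0.028,0,0]],
])

```text
t: 21.78
ee_pos: [581.7, 20.0, 177.9]
orientation: [1.97, 2.131, 0.37]
ft_force: [1.0, 0.5, -2.6]
width: 23.7
grasp_force: 30.0
```

Call:
apply_moves([
  [-1,[0,-0.083,0.001],[-0.024,0,0]],
  [-1,[0,-0.083,-0.002],[-0.024,0,0]],
  [-1,[0,-0.083,-0.005],[-0.024,0,0]],
  [-1,[0,-0.083,-0.009],[-0.024,0,0]],
  [-1,[0,-0.082,-0.012],[-0.024,0,0]],
  [-1,[0,0,0],[0,0,0]],
  [-1,[0,0,0],[0,0,0]],
])

```text
t: 22.65
ee_pos: [562.7, 18.4, 170.9]
orientation: [1.865, 2.014, 0.548]
ft_force: [0.0, -0.9, -3.1]
width: 23.7
grasp_force: 30.0
```

```bash
python3 - <<'E'
from h import *
H=dict(C=np.array([531,12,0.]),yaw=4.7,y=3.5)
p,r=pose();o=ctrl.get_obs();print(p,r.as_matrix()[:,2],o["moment"],o["ft_force"],o["width"])
im=cam("wrist");s=cam("scene")
print(len([1 for b in ctrl.pinpoint("ball0","wrist") if b["score"]>.4]))
rep("ball0","scene",35,s)
cv2.imwrite("pics/w12.png",np.hstack([im["pixels"],s["pixels"][140:300,280:440].repeat(2,0).repeat(2,1)[:400] if 0 else cv2.resize(s["pixels"][150:250,290:354],(256,400))])[:, ::1])
im2=cv2.imread("pics/w12.png");cv2.imwrite("pics/w12.png",cv2.resize(im2,None,fx=.85,fy=.85))
plan([(*sc(15,110,0,**H),6)])
E
```

```text
[562.71  18.4  170.93] [ 0.49  0.05 -0.87] [-0.08  0.44  0.  ] [ 0.04 -0.89 -3.11] 23.700084109764312
7
ball0 scene 0.59 [314.  212.4] [560.76 -31.22]
ball0 scene 0.43 [308.3 199.9] [516.34 -43.19]
6 rows turn [0.055, -0.001, -0.001]
   [[0.001, 0.178, 0.019], [0.001, 0.179, 0.004], [0.001, 0.179, -0.012], [0.0, 0.177, -0.027], [0.0, 0.174, -0.042], [-0.0, 0.17, -0.057]]
```

View pics/w12.png

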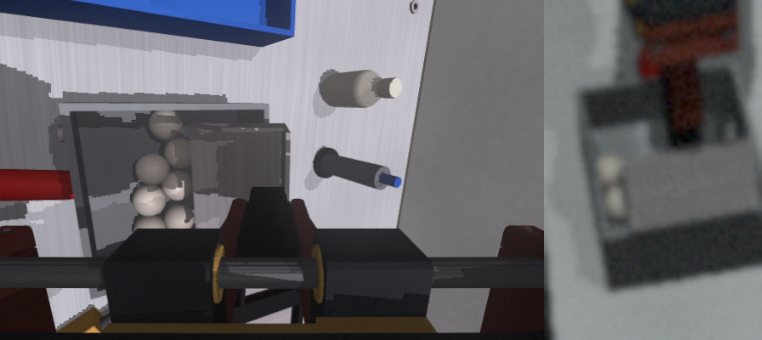

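All seven balls are in the hopper, in the left picture at (150–190, 125–225), and the scoop is empty. I raise it, level it, and measure the free mat.

```bash
python3 - <<'E'
from h import *
H=dict(C=np.array([531,12,0.]),yaw=4.7,y=3.5)
p,r=pose()
for n in ("scene","top"):
    im=cam(n)
    for q in ctrl.masks_of("mat",n):
        if q["score"]<.3: continue
        c=max(cv2.findContours(q["region"].astype(np.uint8),0,2)[0],key=cv2.contourArea)
        bx=cv2.boxPoints(cv2.minAreaRect(c)); W=at(im,c[:,0],6)[:,:2]
        rr=cv2.minAreaRect(W.astype(np.float32)); print(n,round(q["score"],2),rr, W.mean(0))
M=dict(C=np.array([474,404,0.]),yaw=0,y=3.5)
plan([(p+[0,0,60],r,4),(*sc(-10,120,0,**H),4),(*sc(-40,110,0,**M),11)])
E
```

```text
scene 0.76 ((275.2875061035156, 451.4677429199219), (143.5926971435547, 138.03558349609375), 13.800421714782715) [281.2  446.94]
scene 0.58 ((475.56060791015625, 400.7772216796875), (132.9822998046875, 140.48033142089844), 89.33195495605469) [472.66 405.6 ]
top 0.98 ((474.5050964355469, 402.73101806640625), (134.03367614746094, 140.2333984375), 88.84757995605469) [467.61 407.21]
top 0.77 ((275.11016845703125, 455.6385192871094), (138.52593994140625, 138.16554260253906), 13.447067260742188) [277.04 456.89]
top 0.57 ((578.7440185546875, -48.95936584472656), (118.91104125976562, 22.05243682861328), 4.203647136688232) [577.96 -52.02]
4 rows turn [-0.0, 0.0, -0.0]
   [0.004, 0.151, -0.26]
4 rows turn [0.083, -0.002, -0.001]
   [[-0.002, 0.034, 0.184], [-0.001, 0.058, 0.178], [-0.001, 0.08, 0.169], [-0.001, 0.101, 0.157]]
11 rows turn [0.0, 0.0, 0.005]
   [[0.715, -0.099, 0.018], [0.714, -0.104, 0.018], [0.713, -0.11, 0.018], [0.713, -0.115, 0.018], [0.712, -0.12, 0.018], [0.711, -0.126, 0.018], [0.71, -0.131, 0.018], [0.709, -0.136, 0.018], [0.708, -0.142, 0.018], [0.707, -0.147, 0.018], [0.706, -0.152, 0.018]]
```

Call:
apply_moves([
  [-1,[0,0.151,-0.26],[0,0,0]],
  [-1,[0,0.151,-0.26],[0,0,0]],
  [-1,[0,0.151,-0.26],[0,0,0]],
  [-1,[0,0.151,-0.26],[0,0,0]],
  [-1,[0,0.034,0.184],[0.083,0,0]],
  [-1,[0,0.058,0.178],[0.083,0,0]],
  [-1,[0,0.08,0.169],[0.083,0,0]],
  [-1,[0,0.101,0.157],[0.083,0,0]],
])

```text
t: 24.05
ee_pos: [587.0, 19.6, 202.3]
orientation: [-2.124, -2.3, -0.008]
ft_force: [-0.5, 0.3, -2.8]
width: 24.0
grasp_force: 30.0
```

Call:
apply_moves([
  [-1,[0.715,-0.1,0],[0,0,0.005]],
  [-1,[0.714,-0.105,0],[0,0,0.005]],
  [-1,[0.713,-0.11,0],[0,0,0.005]],
  [-1,[0.713,-0.115,0],[0,0,0.005]],
  [-1,[0.712,-0.12,0],[0,0,0.005]],
  [-1,[0.711,-0.126,0],[0,0,0.005]],
  [-1,[0.71,-0.131,0],[0,0,0.005]],
  [-1,[0.7,-0.13,0],[0,0,0.005]],
])

```text
t: 25.05
ee_pos: [524.7, 302.5, 205.4]
orientation: [-2.197, -2.233, -0.012]
ft_force: [-0.1, -0.7, -3.1]
width: 23.8
grasp_force: 30.0
```

```bash
python3 - <<'E'
from h import *
M=dict(C=np.array([475,402,0.]),yaw=0,y=3.5)
print(pose()[0])
plan([(*sc(-40,100,0,**M),4),(*sc(-40,15,0,**M),4),(*sc(-40,6,0,**M),2)])
E
```

```text
[524.66 302.47 205.38]
4 rows turn [-0.0, -0.002, 0.003]
   [[0.516, -0.11, 0.122], [0.515, -0.112, 0.121], [0.515, -0.114, 0.119], [0.515, -0.116, 0.117]]
4 rows turn [0.0, 0.0, 0.0]
   [0.0, 0.0, 0.425]
2 rows turn [0.0, 0.0, 0.0]
   [0.0, 0.0, 0.09]
```

Call:
apply_moves([
  [-1,[0.516,-0.11,0.12],[0,-0.002,0.003]],
  [-1,[0.515,-0.112,0.12],[0,-0.002,0.003]],
  [-1,[0.515,-0.114,0.12],[0,-0.002,0.003]],
  [-1,[0.515,-0.116,0.117],[0,-0.002,0.003]],
  [-1,[0,0,0],[0,0,0]],
  [-1,[0,0,0.42],[0,0,0]],
  [-1,[0,0,0.42],[0,0,0]],
  [-1,[0,0,0.4],[0,0,0]],
])

```text
t: 26.05
ee_pos: [501.4, 403.5, 119.8]
orientation: [-2.224, -2.218, 0.003]
ft_force: [0.7, -0.2, -2.6]
width: 23.8
grasp_force: 30.0
```

```bash
python3 - <<'E'
from h import *
M=dict(C=np.array([475,402,0.]),yaw=0,y=3.5)
p=pose()[0];print(p, sc(-40,15,0,**M)[0]); im=cam("wrist");rep("scoop","wrist",p[2]-82.2,im)
plan([(*sc(-40,10,0,**M),3)])
E
```

```text
[501.41 403.49 119.77] [501.  405.5  97.2]
scoop wrist 0.81 [278.5 216.7] [475.34 397.4 ]
3 rows turn [-0.001, 0.001, -0.001]
   [0.02, 0.008, 0.171]
```

Call:
apply_moves([
  [-1,[0.02,0,0.2],[0,0,0]],
  [-1,[0.01,0,0.2],[0,0,0]],
  [-1,[0,0,0.1],[0,0,0]],
  [-1,[0,0,0.03],[0,0,0]],
  [-1,[0,0,0],[0,0,0]],
])

```text
t: 26.78
ee_pos: [501.0, 405.8, 94.0]
orientation: [-2.223, -2.218, 0.003]
ft_force: [-0.5, -0.6, -2.4]
width: 24.0
grasp_force: 30.0
```

Call:
apply_moves([
  [-1,[0,0,0.05],[0,0,0]],
  [-1,[0,0,0.05],[0,0,0]],
  [-1,[0,0,0.02],[0,0,0]],
  [-1,[0,0,0],[0,0,0]],
])

```text
t: 27.28
ee_pos: [500.9, 405.7, 88.1]
orientation: [-2.223, -2.218, 0.003]
ft_force: [-1.1, -1.0, -0.3]
width: 24.0
grasp_force: 30.0
```

Call:
apply_moves([
  [0,[0,0,0],[0,0,0]],
  [0,[0,0,0],[0,0,0]],
  [0.6,[0,0,0],[0,0,0]],
  [0.6,[0,0,0],[0,0,0]],
  [0.6,[0,0,-0.5],[0,0,0]],
  [0.6,[0,0,-0.7],[0,0,0]],
  [0.6,[0,0,-0.7],[0,0,0]],
  [0.6,[0,0,-0.7],[0,0,0]],
])

```text
t: 28.28
ee_pos: [501.1, 405.7, 219.0]
orientation: [-2.223, -2.218, 0.003]
ft_force: [-0.1, 0.5, -0.2]
width: 70.2
grasp_force: 0.0
```

```bash
python3 - <<'E'
from h import *
print(pose()[0],ctrl.get_obs()["qpos"]); im=cam("wrist");rep("scoop","wrist",6,im)
cv2.imwrite("pics/w13.png",im["pixels"])
S={n:cam(n) for n in ("scene","top")}
for n in S:
    rep("scoop",n,6,S[n]); rep("module0",n,3,S[n])
    for l,z in (("tray",0),("tab",5),("start_top",35)): rep(l,n,z,S[n],.4)
for i in range(1):
    a=ctrl.pinpoint("start_top","scene")[0]["xy"];b=ctrl.pinpoint("start_top","top")[0]["xy"]
    print(tri(S["scene"],a,S["top"],b))
E
```

```text
[501.1  405.72 218.99] [0.66 0.46 1.58 0.   1.1  0.66]
scoop wrist 0.97 [290.1 182.7] [474.15 398.91]
scoop scene 0.64 [448.3 179.6] [476.83 396.08]
scoop scene 0.52 [309.2 199.7] [497.21 -39.67]
module0 scene 0.79 [270.3 193.5] [ 458.13 -155.2 ]
module0 scene 0.6 [160.2 202.9] [ 450.92 -487.62]
module0 scene 0.51 [230.5 186.3] [ 415.97 -276.35]
tray scene 0.86 [259.6 243.3] [ 622.17 -193.71]
tab scene 0.73 [265.8 281.3] [ 739.78 -180.47]
start_top scene 0.67 [207.5 250.6] [ 645.2 -330.6]
scoop top 0.93 [189.4 216.7] [481.97 397.73]
scoop top 0.65 [320.1 251.4] [372.58  11.24]
module0 top 0.79 [489.7 220.7] [ 452.45 -494.52]
module0 top 0.74 [374.7 226.5] [ 442.36 -151.22]
module0 top 0.7 [420.4 240.8] [ 397.47 -283.83]
module0 top 0.64 [320.2 192.5] [547.97   8.12]
tray top 0.94 [383.5 167.3] [ 623.07 -186.2 ]
tab top 0.95 [381.1 128. ] [ 747.57 -183.97]
start_top top 0.49 [430.9 162.9] [ 624.52 -321.95]
(array([ 632.07, -333.76,    8.25]), np.float64(7.701848353505151))
```

Call:
apply_moves([
  [1,[-0.85,0,-0.1],[0,0,0]],
  [1,[-0.85,0,-0.1],[0,0,0]],
  [1,[-0.85,0,-0.1],[0,0,0]],
  [1,[-0.85,0,-0.1],[0,0,0]],
  [1,[-0.85,0,0],[0,0,0]],
  [1,[-0.85,0,0],[0,0,0]],
  [1,[-0.85,0,0],[0,0,0]],
  [1,[-0.85,0,0],[0,0,0]],
])

```text
t: 30.08
ee_pos: [500.5, 64.5, 238.4]
orientation: [-2.223, -2.219, 0.003]
ft_force: [-0.1, -0.3, -0.0]
width: 88.2
grasp_force: 0.0
```

Call:
apply_moves([
  [1,[-0.85,0,0],[0,0,0]],
  [1,[-0.85,0,0],[0,0,0]],
  [1,[-0.85,0,0],[0,0,0]],
  [1,[-0.85,0,0],[0,0,0]],
  [1,[-0.85,0,0],[0,0,0]],
  [1,[-0.85,0,0],[0,0,0]],
  [1,[-0.5,0,0],[0,0,0]],
  [1,[0,0,0],[0,0,0]],
])

```text
t: 31.08
ee_pos: [499.9, -215.6, 238.4]
orientation: [-2.226, -2.216, 0.003]
ft_force: [0.9, 1.1, -0.5]
width: 87.6
grasp_force: 0.0
```

```bash
cat >> h.py <<'E'
def grab(name):
    "wrist picture kept with its view, for later measuring"
    im=cam("wrist"); cv2.imwrite(f"pics/{name}.png",im["pixels"]); np.savez(name+".npz",**{k:im[k] for k in ("view","camera_matrix","k1")}); return im
def load(name):
    d=dict(np.load(name+".npz")); d["k1"]=float(d["k1"]); return d
E
python3 - <<'E'
from h import *
print(pose()[0],ctrl.get_obs()["qpos"]); im=grab("w14")
rep("module0","wrist",0,im);rep("tray","wrist",0,im,.4);rep("tab","wrist",10,im,.4);rep("start_top","wrist",35,im,.4)
E
```

```text
[ 499.86 -215.63  238.41] [-0.43  0.29  1.79 -0.    1.06 -0.42]
module0 wrist 0.91 [239.7 233.3] [ 406.47 -291.75]
module0 wrist 0.79 [274.2 121.8] [ 454.47 -156.35]
module0 wrist 0.64 [283.2 368.7] [ 454.94 -493.96]
tray wrist 0.91 [421.4 145.8] [ 625.31 -184.35]
tab wrist 0.82 [526.3 140.4] [ 741.1 -177.7]
```

View pics/w14.png

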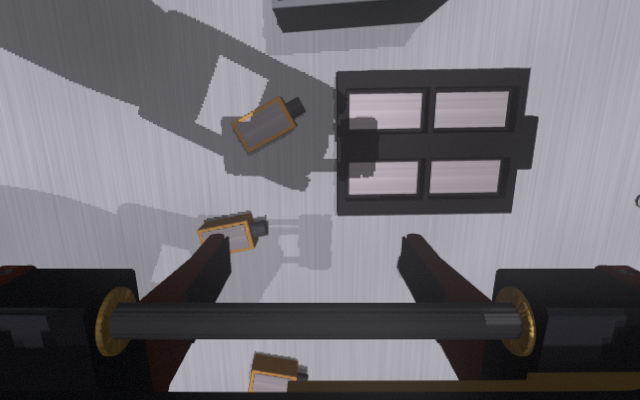

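The wrist view shows the tray with corners about (337,73), (530,68), (511,212) and (338,215), and its tab to the right at (527,142). The modules are at (268,123), (232,233) and (275,373), with their barrels pointing right. I fit poses from the network masks with the known shapes.

```bash
cat >> h.py <<'E'
from scipy.optimize import minimize
_t=np.linspace(0,2*np.pi,16,endpoint=False)
MOD=[np.array([[x,y,z] for x in(-38,22) for y in(-18,18) for z in(0,32)],float),
     np.array([[x,9*np.cos(a),16+9*np.sin(a)] for x in(22,38) for a in _t])]
TRAY=[np.array([[x,y,z] for x in(-102,102) for y in(-80,80) for z in(0,18)],float),
      np.array([[x,y,z] for x in(102,124) for y in(-30,30) for z in(0,10)],float)]
def sil(im,parts,q,z0):
    m=np.zeros((400,640),np.uint8); Y=R.from_euler("z",q[2],degrees=True)
    for P in parts:
        u=proj(im,Y.apply(P)+[q[0],q[1],z0]); cv2.fillConvexPoly(m,cv2.convexHull((u*16).round().astype(np.int32)),1,shift=4)
    return m>0
def fit(im,parts,mask,q0,z0=0,yaws=(0,),vis=None):
    best=None
    vis=np.ones((400,640),bool) if vis is None else vis
    def cost(q):
        s=sil(im,parts,q,z0)&vis; return 1-(s&mask).sum()/max(1,(s|mask).sum())
    for y in yaws:
        r=minimize(cost,[q0[0],q0[1],y],method="Nelder-Mead",options=dict(initial_simplex=np.array([q0[0],q0[1],y])+np.array([[0,0,0],[12,0,0],[0,12,0],[0,0,10]]),xatol=.1,fatol=1e-4))
        if best is None or r.fun<best.fun: best=r
    return best.x.round(1),round(1-best.fun,3)
def mods(n,im,z0=0,lo=.35):
    for r in ctrl.masks_of("module0",n):
        if r["score"]<lo: continue
        v,u=np.nonzero(r["region"]); c=at(im,[u.mean(),v.mean()],z0+14)[0]
        print(n,round(r["score"],2),np.array(r["bbox"]).tolist(),*fit(im,MOD,r["region"],c,z0,range(-180,180,45)))
def tray(n,im):
    r=ctrl.masks_of("tray",n)[0]; v,u=np.nonzero(r["region"]); c=at(im,[u.mean(),v.mean()],10)[0]
    print("tray",n,round(r["score"],2),*fit(im,TRAY,r["region"],c,0,(-8,0,8)))
E
python3 - <<'E'
from h import *
for n in ("wrist","top","scene"):
    im=cam(n); mods(n,im); tray(n,im)
im=load("w14"); print(at(im,[[337,73],[530,68],[511,212],[338,215]],18)[:,:2])
E
```

```text
wrist 0.98 [245.6, 355.1, 309.2, 392.6] [ 451.1 -489.5  -12.6] 0.757
wrist 0.64 [199.6, 216.8, 269.4, 255.3] [ 406.2 -286.1   12.4] 0.663
wrist 0.56 [233.7, 100.0, 308.5, 159.5] [ 453.8 -155.2   28.3] 0.963
tray wrist 0.91 [ 628.1 -182.8    0.9] 0.99
top 0.58 [366.1, 212.1, 385.9, 232.2] [ 453.8 -155.1   32. ] 0.893
tray top 0.57 [ 629.5 -178.3   -1.9] 0.858
scene 0.77 [258.2, 175.9, 279.6, 202.4] [ 453.2 -154.8   23.7] 0.851
scene 0.64 [148.8, 186.8, 168.3, 210.7] [ 448.9 -492.6   -6.6] 0.908
tray scene 0.63 [ 625.8 -181.9    1.1] 0.962
[[ 524.78 -105.95]
 [ 728.52 -101.55]
 [ 731.08 -260.04]
 [ 527.82 -262.84]]
```

```bash
cat >> h.py <<'E'
def at_mod(q,z):
    return np.r_[q[:2]+R.from_euler("z",q[2],degrees=True).apply([-8,0,0])[:2],z],Rt(q[2])
TC=np.array([628,-182.7,0]);TY=1.0
def pocket(x,y,z):
    return TC+R.from_euler("z",TY,degrees=True).apply([x-8,y,z]),Rt(TY)
E
python3 - <<'E'
from h import *
q=np.array([453.8,-155.2,28.3])
plan([(*at_mod(q,130),7),(*at_mod(q,15),5)])
E
```

```text
7 rows turn [-0.0, 0.0, 0.098]
   [[0.157, -0.152, 0.31], [0.132, -0.174, 0.31], [0.104, -0.192, 0.31], [0.073, -0.206, 0.31], [0.041, -0.215, 0.31], [0.007, -0.219, 0.31], [-0.026, -0.217, 0.31]]
5 rows turn [0.0, 0.0, 0.0]
   [0.0, 0.0, 0.46]
```

Call:
apply_moves([
  [1,[0.157,-0.152,0.31],[0,0,0.098]],
  [1,[0.132,-0.174,0.31],[0,0,0.098]],
  [1,[0.104,-0.192,0.31],[0,0,0.098]],
  [1,[0.073,-0.206,0.31],[0,0,0.098]],
  [1,[0.041,-0.215,0.31],[0,0,0.098]],
  [1,[0.007,-0.219,0.31],[0,0,0.098]],
  [1,[-0.026,-0.217,0.31],[0,0,0.098]],
  [1,[0,0,0],[0,0,0]],
])

```text
t: 32.78
ee_pos: [445.5, -158.5, 129.2]
orientation: [-3.045, -0.766, 0.007]
ft_force: [0.4, 0.2, 0.4]
width: 87.9
grasp_force: 0.0
```

```bash
python3 - <<'E'
from h import *
p=pose()[0];print(p)
im=cam("wrist");mods("wrist",im)
q=np.array([453.8,-155.2,28.3]);plan([(*at_mod(q,15),5)])
E
```

```text
[ 445.52 -158.52  129.17]
wrist 0.85 [289.8, 146.0, 340.1, 239.5] [ 454.5 -155.1   28.8] 0.961
wrist 0.65 [387.8, 278.2, 430.4, 350.3] [ 378.5 -286.7  228.2] 0.194
5 rows turn [0.0, 0.0, 0.0]
   [-0.0, -0.003, 0.462]
```

Call:
apply_moves([
  [1,[0.02,-0.003,0.46],[0,0,0]],
  [1,[0.02,-0.003,0.46],[0,0,0]],
  [1,[0,0,0.46],[0,0,0]],
  [1,[0,0,0.46],[0,0,0]],
  [1,[0,0,0.42],[0,0,0]],
  [1,[0,0,0],[0,0,0]],
  [-1,[0,0,0],[0,0,0]],
  [-1,[0,0,0],[0,0,0]],
])

```text
t: 33.88
ee_pos: [448.9, -158.4, 17.9]
orientation: [3.046, 0.764, -0.001]
ft_force: [0.7, 0.5, 0.3]
width: 71.3
grasp_force: 0.0
```

Call:
apply_moves([
  [-1,[0,0,0],[0,0,0]],
  [-1,[0,0,0],[0,0,0]],
  [-1,[0,0,0],[0,0,0]],
  [-1,[0,0,0],[0,0,0]],
  [-1,[0,0,0],[0,0,0]],
])

```text
t: 34.5
ee_pos: [448.0, -158.0, 17.0]
orientation: [3.047, 0.764, -0.004]
ft_force: [-0.1, -0.4, 2.2]
width: 35.4
grasp_force: 30.0
```

```bash
python3 - <<'E'
from h import *
p,r=pose();print(p,r.as_rotvec(),ctrl.get_obs()["qpos"])
plan([(p+[0,0,75],r,3),(*pocket(-48,-38,95),6),(*pocket(-48,-38,35),3)])
E
```

```text
[ 447.99 -157.97   17.01] [ 3.05  0.76 -0.  ] [-0.36  0.57  2.06 -0.    0.52  0.72]
3 rows turn [0.0, 0.0, 0.0]
   [-0.001, -0.0, -0.5]
6 rows turn [0.0, 0.0, 0.05]
   [[0.266, 0.383, -0.011], [0.296, 0.361, -0.011], [0.323, 0.337, -0.011], [0.349, 0.31, -0.01], [0.372, 0.282, -0.01], [0.393, 0.251, -0.01]]
3 rows turn [0.0, 0.0, 0.0]
   [0.0, 0.0, 0.4]
```

Call:
apply_moves([
  [-1,[0,0,-0.3],[0,0,0]],
  [-1,[0,0,-0.6],[0,0,0]],
  [-1,[0,0,-0.6],[0,0,0]],
  [-1,[0.266,0.383,0],[0,0,0.05]],
  [-1,[0.296,0.361,0],[0,0,0.05]],
  [-1,[0.323,0.337,0],[0,0,0.05]],
  [-1,[0.349,0.31,0],[0,0,0.05]],
  [-1,[0.372,0.282,0],[0,0,0.05]],
])

```text
t: 35.5
ee_pos: [552.7, -211.3, 92.6]
orientation: [3.137, 0.15, -0.003]
ft_force: [-0.5, -0.5, -1.9]
width: 36.0
grasp_force: 30.0
```

Call:
apply_moves([
  [-1,[0.393,0.251,0],[0,0,0.05]],
  [-1,[0,0,0],[0,0,0]],
  [-1,[0,0,0],[0,0,0]],
])

```text
t: 35.88
ee_pos: [571.8, -221.1, 91.8]
orientation: [3.141, 0.033, -0.005]
ft_force: [-0.1, 0.7, -1.8]
width: 36.0
grasp_force: 30.0
```

```bash
python3 - <<'E'
from h import *
p,r=pose();o=ctrl.get_obs();print(p,r.as_rotvec(),o["width"],o["ft_force"],pocket(-48,-38,23)[0])
im=cam("wrist");tray("wrist",im)
mods("wrist",im,p[2]-17)
plan([(*pocket(-48,-38,30),4)])
E
```

```text
[ 571.82 -221.07   91.81] [ 3.14  0.03 -0.01] 36.02620738517596 [-0.07  0.7  -1.78] [ 572.67 -221.67   23.  ]
tray wrist 0.71 [ 646.4 -182.3    1. ] 0.878
wrist 0.7 [453.9, 116.8, 508.1, 162.1] [ 627.1 -279.8  -89.2] 0.139
wrist 0.69 [277.1, 169.1, 358.9, 303.3] [ 576.8 -221.7  181. ] 0.806
wrist 0.59 [360.0, 364.6, 375.5, 379.3] [ 451.2 -268.8 -140.2] 0.105
4 rows turn [0.0, 0.0, 0.001]
   [0.004, 0.003, 0.309]
```

Call:
apply_moves([
  [-1,[0.01,0.003,0.3],[0,0,0]],
  [-1,[0.006,0.003,0.3],[0,0,0]],
  [-1,[0,0,0.3],[0,0,0]],
  [-1,[0,0,0.3],[0,0,0]],
  [-1,[0,0,0.1],[0,0,0]],
  [-1,[0,0,0.05],[0,0,0]],
  [-1,[0,0,0],[0,0,0]],
])

```text
t: 36.9
ee_pos: [573.8, -222.0, 24.4]
orientation: [3.14, 0.031, -0.003]
ft_force: [0.1, -0.0, -2.1]
width: 36.0
grasp_force: 30.0
```

Call:
apply_moves([
  [-1,[0,0,0.02],[0,0,0]],
  [0.2,[0,0,0],[0,0,0]],
  [0.2,[0,0,0],[0,0,0]],
  [0.2,[0,0,0],[0,0,0]],
  [0.2,[0,0,-0.5],[0,0,0]],
  [0.2,[0,0,-0.8],[0,0,0]],
  [0.2,[0,0,-0.8],[0,0,0]],
  [0.6,[0,0,-0.4],[0,0,0]],
])

```text
t: 37.9
ee_pos: [574.7, -222.1, 150.5]
orientation: [3.139, 0.031, 0.001]
ft_force: [0.2, 0.0, -0.8]
width: 59.5
grasp_force: 0.0
```

```bash
python3 - <<'E'
from h import *
p,r=pose();print(p,ctrl.get_obs()["width"])
for n in ("wrist","scene","top"):
    im=cam(n); mods(n,im,0)
q=np.array([406.2,-286.1,12.4]); plan([(*at_mod(q,170),6)])
E
```

```text
[ 574.74 -222.14  150.47] 59.45719021808642
wrist 0.8 [358.6, 340.9, 398.3, 381.2] [ 376.  -291.   190.3] 0.614
wrist 0.58 [293.1, 146.9, 337.9, 237.8] [ 579.1 -223.     1.4] 0.985
scene 0.71 [243.5, 213.7, 257.1, 242.1] [ 576.1 -222.3    1. ] 0.946
scene 0.56 [147.3, 183.4, 168.2, 211.4] [ 448.7 -492.7   -6.7] 0.907
scene 0.51 [340.6, 197.5, 350.0, 208.3] [502.3  67.1 167.5] 0.242
scene 0.4 [222.2, 185.8, 234.7, 185.7] [ 415.1 -284.9   15. ] 0.081
top 0.52 [297.6, 192.1, 310.8, 199.0] [527.3  59.   24.8] 0.23
top 0.42 [306.2, 186.5, 314.3, 198.3] [542.3  36.6  13.1] 0.237
6 rows turn [-0.0, 0.001, -0.021]
   [[-0.586, 0.21, -0.076], [-0.592, 0.191, -0.076], [-0.598, 0.171, -0.077], [-0.604, 0.151, -0.077], [-0.608, 0.132, -0.078], [-0.612, 0.112, -0.078]]
```

Module A lies in its pocket at (579, -223), yaw 1°. On to the second.

Call:
apply_moves([
  [1,[-0.586,0.21,0],[0,0,-0.021]],
  [1,[-0.592,0.191,0],[0,0,-0.021]],
  [1,[-0.598,0.171,0],[0,0,-0.021]],
  [1,[-0.604,0.151,0],[0,0,-0.021]],
  [1,[-0.608,0.132,0],[0,0,-0.021]],
  [1,[-0.612,0.112,0],[0,0,-0.021]],
  [1,[0,0,0],[0,0,0]],
  [1,[0,0,0],[0,0,0]],
])

```text
t: 39.2
ee_pos: [399.8, -288.3, 148.1]
orientation: [3.123, 0.34, -0.004]
ft_force: [1.2, -1.1, -0.2]
width: 87.8
grasp_force: 0.0
```

```bash
python3 - <<'E'
from h import *
p,r=pose();print(p)
im=grab("w15"); mods("wrist",im,0); rep("module0","wrist",0,im)
E
```

```text
[ 399.84 -288.27  148.1 ]
wrist 0.9 [503.9, 145.5, 595.7, 238.8] [ 450.4 -492.5  -10.7] 0.965
wrist 0.58 [293.6, 145.7, 336.7, 237.0] [ 404.8 -286.4   11.3] 0.968
wrist 0.51 [251.9, 0.0, 297.3, 9.6] [ 582.7 -222.6   -0.4] 0.952
module0 wrist 0.62 [311.9 187.7] [ 402.89 -285.58]
module0 wrist 0.59 [537.8 184.1] [ 451.66 -490.8 ]
```

```bash
python3 - <<'E'
from h import *
q=np.array([404.8,-286.4,11.3]);plan([(*at_mod(q,16),5)])
E
```

```text
5 rows turn [0.0, 0.0, 0.003]
   [-0.012, -0.004, 0.53]
```

Call:
apply_moves([
  [1,[-0.012,-0.004,0.53],[0,0,0.003]],
  [1,[-0.012,-0.004,0.53],[0,0,0.003]],
  [1,[-0.012,-0.004,0.53],[0,0,0.003]],
  [1,[-0.012,-0.004,0.53],[0,0,0.003]],
  [1,[-0.012,-0.004,0.53],[0,0,0.003]],
  [1,[0,0,0],[0,0,0]],
  [-1,[0,0,0],[0,0,0]],
  [-1,[0,0,0],[0,0,0]],
])

```text
t: 40.35
ee_pos: [396.8, -288.5, 17.2]
orientation: [3.125, 0.305, -0.001]
ft_force: [0.2, 0.5, 0.0]
width: 71.4
grasp_force: 0.0
```

Call:
apply_moves([
  [-1,[0,0,0],[0,0,0]],
  [-1,[0,0,0],[0,0,0]],
  [-1,[0,0,0],[0,0,0]],
  [-1,[0,0,0],[0,0,0]],
  [-1,[0,0,0],[0,0,0]],
])

```text
t: 40.98
ee_pos: [396.0, -288.1, 16.3]
orientation: [3.126, 0.304, -0.004]
ft_force: [-0.8, -0.0, 2.9]
width: 35.8
grasp_force: 30.0
```

```bash
python3 - <<'E'
from h import *
p,r=pose();print(p)
plan([(p+[0,0,80],r,3),(*pocket(48,-38,96),7)])
E
```

```text
[ 395.97 -288.12   16.28]
3 rows turn [0.0, 0.0, 0.0]
   [-0.001, 0.0, -0.533]
7 rows turn [0.0, 0.0, 0.016]
   [[0.802, -0.041, -0.001], [0.801, -0.061, -0.001], [0.799, -0.081, -0.001], [0.797, -0.101, -0.0], [0.794, -0.121, -0.0], [0.791, -0.141, 0.0], [0.787, -0.161, 0.001]]
```

Call:
apply_moves([
  [-1,[0,0,-0.4],[0,0,0]],
  [-1,[0,0,-0.6],[0,0,0]],
  [-1,[0,0,-0.6],[0,0,0]],
  [-1,[0.802,-0.041,0],[0,0,0.016]],
  [-1,[0.801,-0.061,0],[0,0,0.016]],
  [-1,[0.799,-0.081,0],[0,0,0.016]],
  [-1,[0.797,-0.101,0],[0,0,0.016]],
  [-1,[0.794,-0.121,0],[0,0,0.016]],
])

```text
t: 41.98
ee_pos: [591.8, -238.7, 95.1]
orientation: [3.139, 0.106, -0.005]
ft_force: [0.5, 0.2, -1.3]
width: 35.8
grasp_force: 30.0
```

Call:
apply_moves([
  [-1,[0.791,-0.141,0],[0,0,0.016]],
  [-1,[0.787,-0.161,0],[0,0,0.016]],
  [-1,[0,0,0],[0,0,0]],
  [-1,[0,0,0],[0,0,0]],
])

```text
t: 42.48
ee_pos: [667.6, -219.6, 94.6]
orientation: [3.141, 0.029, -0.007]
ft_force: [-1.0, 0.1, -0.9]
width: 35.8
grasp_force: 30.0
```

```bash
python3 - <<'E'
from h import *
p,r=pose();print(p,pocket(48,-38,23)[0],ctrl.get_obs()["width"])
plan([(*pocket(48,-38,28),5)])
E
```

```text
[ 667.57 -219.63   94.55] [ 668.66 -220.     23.  ] 35.803346768033
5 rows turn [0.0, 0.001, 0.0]
   [0.005, 0.001, 0.266]
```

Call:
apply_moves([
  [-1,[0.01,0.001,0.3],[0,0,0]],
  [-1,[0.01,0.001,0.3],[0,0,0]],
  [-1,[0,0,0.3],[0,0,0]],
  [-1,[0,0,0.3],[0,0,0]],
  [-1,[0,0,0.16],[0,0,0]],
  [-1,[0,0,0.06],[0,0,0]],
  [-1,[0,0,0],[0,0,0]],
])

```text
t: 43.35
ee_pos: [669.9, -220.0, 24.6]
orientation: [3.141, 0.029, -0.003]
ft_force: [0.1, 0.2, -1.2]
width: 35.9
grasp_force: 30.0
```

Call:
apply_moves([
  [0.2,[0,0,0],[0,0,0]],
  [0.2,[0,0,0],[0,0,0]],
  [0.2,[0,0,0],[0,0,0]],
  [0.2,[0,0,-0.5],[0,0,0]],
  [0.2,[0,0,-0.8],[0,0,0]],
  [0.2,[0,0,-0.8],[0,0,0]],
  [0.6,[0,0,-0.4],[0,0,0]],
  [0.6,[0,0,0],[0,0,0]],
])

```text
t: 44.35
ee_pos: [671.1, -220.3, 152.0]
orientation: [3.139, 0.029, 0.002]
ft_force: [-0.8, -0.3, -0.2]
width: 68.1
grasp_force: 0.0
```

```bash
python3 - <<'E'
from h import *
p,r=pose();print(p)
for n in ("wrist","scene"): mods(n,cam(n),0)
q=np.array([450.4,-492.5,-10.7]); plan([(*at_mod(q,150),8)])
E
```

```text
[ 671.11 -220.27  151.95]
wrist 0.91 [296.2, 252.1, 337.6, 302.2] [ 577.  -223.1  180.6] 0.612
scene 0.86 [240.3, 244.9, 258.2, 274.0] [ 673.6 -221.1    3.5] 0.93
scene 0.65 [148.0, 187.9, 170.5, 211.6] [ 448.2 -492.9   -6.9] 0.903
scene 0.54 [242.9, 217.8, 257.3, 240.8] [ 580.4 -228.    15.6] 0.551
scene 0.37 [203.9, 249.6, 216.0, 253.8] [ 607.1 -338.6   27.4] 0.182
8 rows turn [0.0, 0.0, 0.016]
   [[-0.578, 0.668, -0.003], [-0.561, 0.683, -0.004], [-0.543, 0.697, -0.004], [-0.525, 0.711, -0.004], [-0.507, 0.724, -0.005], [-0.488, 0.737, -0.005], [-0.469, 0.749, -0.005], [-0.45, 0.761, -0.006]]
```

Call:
apply_moves([
  [1,[-0.578,0.668,0],[0,0,0.016]],
  [1,[-0.561,0.683,0],[0,0,0.016]],
  [1,[-0.543,0.697,0],[0,0,0.016]],
  [1,[-0.525,0.711,0],[0,0,0.016]],
  [1,[-0.507,0.724,0],[0,0,0.016]],
  [1,[-0.488,0.737,0],[0,0,0.016]],
  [1,[-0.469,0.749,0],[0,0,0.016]],
  [1,[-0.45,0.761,0],[0,0,0.016]],
])

```text
t: 45.55
ee_pos: [442.6, -492.2, 148.5]
orientation: [-3.127, 0.288, 0.006]
ft_force: [1.0, -0.2, -0.4]
width: 87.8
grasp_force: 0.0
```

Call:
apply_moves([
  [1,[0,0,0],[0,0,0]],
  [1,[0,0,0],[0,0,0]],
])

```text
t: 45.8
ee_pos: [443.9, -491.0, 149.0]
orientation: [-3.128, 0.287, 0.005]
ft_force: [0.2, -0.2, 0.3]
width: 88.0
grasp_force: 0.0
```

```bash
python3 - <<'E'
from h import *
p,r=pose();print(p)
im=cam("wrist"); mods("wrist",im,0)
q=np.array([450.4,-492.5,-10.7]); plan([(*at_mod(q,16),5)])
rep("start_top","wrist",35,im)
E
```

```text
[ 443.92 -491.01  149.  ]
wrist 0.86 [294.8, 146.5, 339.9, 234.5] [ 450.8 -492.5  -11.3] 0.959
wrist 0.51 [0.0, 114.8, 17.0, 139.5] [ 559.9 -191.5   93.7] 0.96
5 rows turn [0.0, 0.0, 0.001]
   [-0.007, 0.003, 0.534]
start_top wrist 0.63 [70.7  4.7] [ 622.01 -342.79]
```

Call:
apply_moves([
  [1,[-0.004,0,0.53],[0,0,0.002]],
  [1,[-0.004,0,0.53],[0,0,0.002]],
  [1,[-0.004,0,0.53],[0,0,0.002]],
  [1,[-0.004,0,0.53],[0,0,0]],
  [1,[-0.004,0,0.53],[0,0,0]],
  [1,[0,0,0],[0,0,0]],
  [-1,[0,0,0],[0,0,0]],
  [-1,[0,0,0],[0,0,0]],
])

```text
t: 46.95
ee_pos: [443.8, -492.3, 19.2]
orientation: [3.125, -0.301, -0.001]
ft_force: [-0.2, 0.0, 0.1]
width: 71.3
grasp_force: 0.0
```

Call:
apply_moves([
  [-1,[0,0,0],[0,0,0]],
  [-1,[0,0,0],[0,0,0]],
  [-1,[0,0,0],[0,0,0]],
  [-1,[0,0,0],[0,0,0]],
  [-1,[0,0,0],[0,0,0]],
])

```text
t: 47.58
ee_pos: [442.8, -491.8, 17.8]
orientation: [3.126, -0.301, -0.003]
ft_force: [0.1, 0.7, 2.4]
width: 35.5
grasp_force: 30.0
```

```bash
python3 - <<'E'
from h import *
p,r=pose();print(p)
plan([(p+[0,0,85],r,3),(*pocket(48,38,102),9)])
E
```

```text
[ 442.84 -491.78   17.83]
3 rows turn [0.0, 0.0, 0.0]
   [-0.001, 0.001, -0.567]
9 rows turn [0.0, 0.0, -0.015]
   [[0.342, -0.854, 0.0], [0.362, -0.846, 0.0], [0.381, -0.837, 0.0], [0.401, -0.828, 0.001], [0.42, -0.818, 0.001], [0.439, -0.808, 0.001], [0.458, -0.798, 0.001], [0.476, -0.787, 0.001], [0.494, -0.776, 0.002]]
```

Call:
apply_moves([
  [-1,[0,0,-0.5],[0,0,0]],
  [-1,[0,0,-0.6],[0,0,0]],
  [-1,[0,0,-0.6],[0,0,0]],
  [-1,[0.342,-0.854,0],[0,0,-0.015]],
  [-1,[0.362,-0.846,0],[0,0,-0.015]],
  [-1,[0.381,-0.837,0],[0,0,-0.015]],
  [-1,[0.401,-0.828,0],[0,0,-0.015]],
  [-1,[0.42,-0.818,0],[0,0,-0.015]],
])

```text
t: 48.58
ee_pos: [568.1, -297.0, 102.0]
orientation: [3.139, -0.116, -0.004]
ft_force: [0.1, -0.9, -1.2]
width: 36.0
grasp_force: 30.0
```

Call:
apply_moves([
  [-1,[0.439,-0.808,0],[0,0,-0.015]],
  [-1,[0.458,-0.798,0],[0,0,-0.015]],
  [-1,[0.476,-0.787,0],[0,0,-0.015]],
  [-1,[0.494,-0.776,0],[0,0,-0.015]],
  [-1,[0,0,0],[0,0,0]],
  [-1,[0,0,0],[0,0,0]],
])

```text
t: 49.32
ee_pos: [666.5, -143.8, 101.5]
orientation: [3.141, 0.032, -0.005]
ft_force: [-0.2, -0.3, -0.5]
width: 35.5
grasp_force: 30.0
```

```bash
python3 - <<'E'
from h import *
p,r=pose();print(p,r.as_rotvec(),pocket(48,38,24)[0],ctrl.get_obs()["width"])
plan([(*pocket(48,38,30),5)])
E
```

```text
[ 666.55 -143.75  101.46] [ 3.14  0.03 -0.01] [ 667.33 -144.01   24.  ] 35.53989255695458
5 rows turn [0.0, 0.0, 0.0]
   [0.004, 0.001, 0.286]
```

Call:
apply_moves([
  [-1,[0.008,0.001,0.32],[0,0,0]],
  [-1,[0.008,0.001,0.32],[0,0,0]],
  [-1,[0,0,0.32],[0,0,0]],
  [-1,[0,0,0.32],[0,0,0]],
  [-1,[0,0,0.18],[0,0,0]],
  [-1,[0,0,0.06],[0,0,0]],
  [-1,[0,0,0],[0,0,0]],
])

```text
t: 50.2
ee_pos: [668.0, -143.8, 26.0]
orientation: [3.141, 0.031, -0.003]
ft_force: [1.1, -0.6, -0.8]
width: 35.9
grasp_force: 30.0
```

Call:
apply_moves([
  [0.2,[0,0,0],[0,0,0]],
  [0.2,[0,0,0],[0,0,0]],
  [0.2,[0,0,0],[0,0,0]],
  [0.2,[0,0,-0.5],[0,0,0]],
  [0.2,[0,0,-0.8],[0,0,0]],
  [0.2,[0,0,-0.8],[0,0,0]],
  [-1,[0,0,-0.4],[0,0,0]],
  [-1,[0,0,0],[0,0,0]],
])

```text
t: 51.2
ee_pos: [668.9, -143.9, 152.3]
orientation: [3.14, 0.031, 0.001]
ft_force: [-0.1, 0.2, 0.4]
width: 36.2
grasp_force: 0.0
```

```bash
python3 - <<'E'
from h import *
p,r=pose();print(p)
for n in ("wrist","scene","top"):
    im=cam(n); mods(n,im,0); rep("start_top",n,30,im,.4); rep("ball0",n,30,im,.5)
plan([((560,-330,160),Rt(0),8)])
E
```

```text
[ 668.9  -143.88  152.33]
wrist 0.89 [386.5, 246.4, 412.9, 272.7] [ 577.7 -237.9 -146.5] 0.139
wrist 0.85 [295.0, 147.8, 338.9, 235.4] [ 674.8 -145.2    0.7] 0.966
wrist 0.62 [379.8, 144.4, 431.6, 232.5] [ 677.9 -222.5    1. ] 0.957
start_top wrist 0.96 [522.  244.3] [ 630.4  -331.52]
scene 0.68 [231.5, 212.7, 292.9, 285.0] [ 728.7 -187.8  -96.5] 0.196
scene 0.64 [244.1, 243.7, 256.6, 272.3] [ 676.3 -220.5    2.5] 0.947
scene 0.6 [271.1, 239.8, 287.6, 267.8] [ 672.9 -144.4    3.5] 0.866
scene 0.59 [363.8, 150.0, 424.6, 236.2] [606.5 210.2  45.3] 0.123
start_top scene 0.53 [208.5 248.7] [ 637.18 -329.42]
ball0 scene 0.65 [323.7 206.2] [540.34  -0.8 ]
ball0 scene 0.55 [311.1 200.6] [516.56 -35.15]
ball0 scene 0.54 [311.5 209.4] [546.8  -37.12]
ball0 scene 0.52 [334.6 205. ] [540.18  31.17]
ball0 scene 0.51 [315.9 200.1] [516.57 -20.99]
top 0.57 [311.5, 109.9, 325.0, 136.5] [ 762.4   12.6 -181.3] 0.818
ball0 top 0.64 [302.8 199.4] [523.11  58.82]
ball0 top 0.55 [319.5 192.9] [541.47   9.75]
8 rows turn [0.0, 0.0, 0.002]
   [[-0.279, 0.46, -0.022], [-0.278, 0.461, -0.023], [-0.277, 0.462, -0.023], [-0.276, 0.462, -0.023], [-0.275, 0.463, -0.023], [-0.273, 0.464, -0.023], [-0.272, 0.464, -0.023], [-0.271, 0.465, -0.023]]
```

All three modules are seated. Next I go to the button and triangulate it from two wrist positions.

```bash
python3 - <<'E'
from h import *
im=grab("b1"); a=ctrl.pinpoint("start_top","wrist")[0]["xy"];print(a); np.save("b1xy.npy",a)
plan([((629,-331,150),Rt(1),6)])
E
```

```text
[522.9, 242.8]
6 rows turn [0.0, 0.0, 0.0]
   [-0.143, 0.622, 0.004]
```

Call:
apply_moves([
  [-1,[-0.15,0.62,0],[0,0,0]],
  [-1,[-0.15,0.62,0],[0,0,0]],
  [-1,[-0.15,0.62,0],[0,0,0]],
  [-1,[-0.15,0.62,0],[0,0,0]],
  [-1,[-0.15,0.62,0],[0,0,0]],
  [-1,[-0.15,0.62,0],[0,0,0]],
  [-1,[0,0,0],[0,0,0]],
  [-1,[0,0,0],[0,0,0]],
])

```text
t: 52.9
ee_pos: [626.8, -329.9, 151.1]
orientation: [3.141, 0.031, -0.004]
ft_force: [-0.1, -0.1, -0.0]
width: 0.2
grasp_force: 0.0
```

```bash
python3 - <<'E'
from h import *
print(pose()[0])
im=cam("wrist"); b=ctrl.pinpoint("start_top","wrist")[0]["xy"];print(b)
P,e=tri(load("b1"),np.load("b1xy.npy"),im,b);print(P,e)
for z in (15,25,35): print(z,at(im,b,z)[0])
plan([((*P[:2],60),Rt(1),3)])
E
```

```text
[ 626.77 -329.95  151.1 ]
[321.9, 196.8]
[ 626.9  -336.9    20.54] 1.2184934870019903
15 [ 624.91 -336.92   15.  ]
25 [ 627.4  -336.66   25.  ]
35 [ 629.88 -336.4    35.  ]
3 rows turn [0.0, 0.0, 0.001]
   [-0.001, 0.05, 0.608]
```

Call:
apply_moves([
  [-1,[0.01,0.06,0.5],[0,0,0]],
  [-1,[0,0.05,0.5],[0,0,0]],
  [-1,[0,0,0.5],[0,0,0]],
  [-1,[0,0,0.4],[0,0,0]],
  [-1,[0,0,0.2],[0,0,0]],
  [-1,[0,0,0],[0,0,0]],
])

```text
t: 53.75
ee_pos: [627.0, -335.7, 45.6]
orientation: [3.141, 0.032, -0.005]
ft_force: [-0.8, 0.5, 1.0]
width: 0.0
grasp_force: 0.0
```

Call:
apply_moves([
  [-1,[0,0,0.1],[0,0,0]],
  [-1,[0,0,0.1],[0,0,0]],
  [-1,[0,0,0],[0,0,0]],
])

```text
t: 54.12
ee_pos: [627.0, -336.1, 36.0]
orientation: [3.141, 0.031, -0.004]
ft_force: [0.0, 1.1, 0.0]
width: 0.9
grasp_force: 0.0
```

Call:
apply_moves([
  [-1,[0,0,0.1],[0,0,0]],
  [-1,[0,0,0.06],[0,0,0]],
  [-1,[0,0,0],[0,0,0]],
])

```text
t: 54.5
ee_pos: [626.9, -336.0, 27.7]
orientation: [3.141, 0.031, -0.004]
ft_force: [-0.7, -0.0, 0.0]
width: 0.3
grasp_force: 0.0
```

Call:
apply_moves([
  [-1,[0,0,0.06],[0,0,0]],
  [-1,[0,0,0],[0,0,0]],
])

```text
t: 54.75
ee_pos: [627.0, -336.1, 24.9]
orientation: [3.141, 0.031, -0.004]
ft_force: [0.4, 0.3, -0.3]
width: 0.4
grasp_force: 0.0
```

Call:
apply_moves([
  [-1,[0,0,0.06],[0,0,0]],
  [-1,[0,0,0],[0,0,0]],
])

```text
t: 55.0
ee_pos: [627.3, -336.3, 22.3]
orientation: [3.14, 0.031, -0.003]
ft_force: [0.2, -0.3, 2.9]
width: 0.8
grasp_force: 0.9
```

Contact is at about z 24. I press on in small steps until the end stop shows in the force.

Call:
apply_moves([
  [-1,[0,0,0.06],[0,0,0]],
  [-1,[0,0,0],[0,0,0]],
])

```text
t: 55.25
ee_pos: [627.4, -336.3, 19.3]
orientation: [3.14, 0.031, -0.003]
ft_force: [-0.1, 0.2, 2.6]
width: 1.0
grasp_force: 1.7
```

Call:
apply_moves([
  [-1,[0,0,0.05],[0,0,0]],
  [-1,[0,0,0],[0,0,0]],
])

```text
t: 55.5
ee_pos: [627.4, -336.3, 16.8]
orientation: [3.14, 0.031, -0.003]
ft_force: [0.8, -0.3, 4.4]
width: 0.3
grasp_force: 2.3
```

Call:
apply_moves([
  [-1,[0,0,0.03],[0,0,0]],
  [-1,[0,0,0.02],[0,0,0]],
  [-1,[0,0,0],[0,0,0]],
])

```text
t: 55.88
ee_pos: [627.5, -336.3, 16.2]
orientation: [3.14, 0.031, -0.002]
ft_force: [-5.2, 2.4, 17.5]
width: 0.3
grasp_force: 8.4
```

The end stop is reached: z holds at 16.2 while the force rises to 17 N. I back off and do a final check.

Call:
apply_moves([
  [-1,[0,0,-0.2],[0,0,0]],
  [-1,[0,0,-0.5],[0,0,0]],
  [-1,[0,0,-0.8],[0,0,0]],
  [-1,[0,0,-0.8],[0,0,0]],
  [-1,[0,0,-0.8],[0,0,0]],
  [-1,[-0.6,0.6,-0.5],[0,0,0]],
  [-1,[-0.6,0.6,0],[0,0,0]],
  [-1,[0,0,0],[0,0,0]],
])

```text
t: 56.88
ee_pos: [566.8, -399.0, 195.7]
orientation: [3.14, 0.026, -0.003]
ft_force: [-0.3, 0.3, 0.3]
width: 0.6
grasp_force: 0.0
```

```bash
python3 - <<'E'
from h import *
print(pose()[0])
S={n:cam(n) for n in ("scene","top")}
for n in S:
    mods(n,S[n]); rep("scoop",n,6,S[n]); rep("start_top",n,24,S[n],.4); rep("flask",n,0,S[n],.4);rep("cartridge",n,0,S[n],.4);rep("driver",n,10,S[n],.4)
k=lambda n,x,y,w,h,s: cv2.resize(S[n]["pixels"][y:y+h,x:x+w],None,fx=s,fy=s,interpolation=2)
a=k("top",150,110,310,150,2.5); b=k("scene",200,140,290,160,2.67)
b=cv2.resize(b,(a.shape[1],int(b.shape[0]*a.shape[1]/b.shape[1])))[:220+200]
o=np.vstack([a,b]); cv2.imwrite("pics/final.png",cv2.resize(o,None,fx=min(1,600/o.shape[0]),fy=min(1,600/o.shape[0])))
E
```

```text
[ 566.76 -398.98  195.71]
scene 0.79 [270.0, 239.7, 286.1, 270.7] [ 672.8 -144.6    3.4] 0.887
scene 0.68 [245.0, 214.3, 256.9, 241.8] [ 576.4 -223.1    0.1] 0.927
scene 0.64 [243.9, 244.9, 257.8, 270.2] [ 674.4 -219.6    6.8] 0.865
scene 0.47 [319.5, 202.7, 332.2, 213.0] [518.2   6.5  -7.6] 0.251
scoop scene 0.93 [451.2 178.6] [474.23 406.12]
start_top scene 0.44 [208.3 251.7] [ 643.15 -331.24]
flask scene 0.72 [374.2 274.7] [754.56 110.22]
cartridge scene 0.57 [337.4 281.4] [761.27   9.15]
driver scene 0.41 [322.  160.5] [356.28  15.87]
top 0.89 [389.3, 166.0, 404.4, 193.8] [ 582.7 -222.7    0.5] 0.924
top 0.82 [389.8, 136.1, 403.7, 162.7] [ 682.7 -223.    -3.4] 0.771
top 0.52 [365.7, 137.1, 376.0, 164.1] [ 678.3 -144.1   -1.9] 0.865
scoop top 0.71 [335.4 192.4] [546.77 -37.45]
start_top top 0.67 [430.6 164. ] [ 624.17 -324.01]
flask top 0.83 [284.6 130.4] [747.61 115.64]
cartridge top 0.74 [431.6 164.4] [ 629.39 -333.97]
cartridge top 0.56 [316.5 128. ] [753.42  16.34]
driver top 0.56 [320.4 251.6] [371.83  10.31]
```

View pics/final.png

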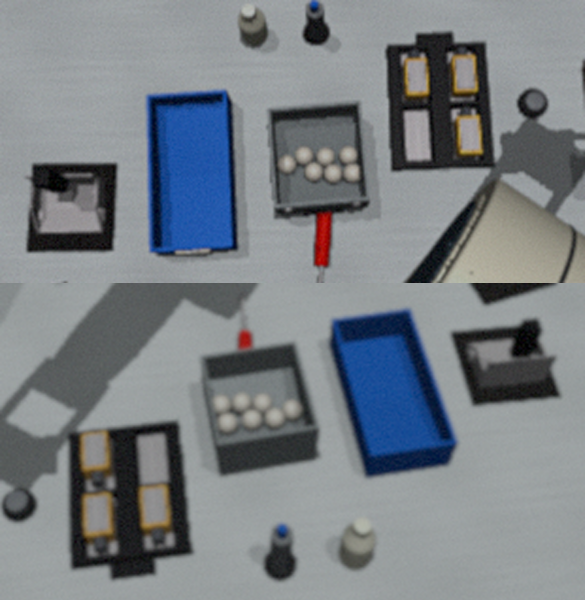

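The pictures show seven balls in the hopper, the bin empty, three modules in pockets with barrels towards the tab, the scoop on its mat and the bystanders in place.

```bash
python3 -c "
from workcell import ctrl
print(ctrl.close_job())"
```

```text
the job is handed in; nothing more can be done
None
```

The job is done and handed in at about 57 s: all seven balls are in the hopper, the scoop stands on its mat, the three modules lie in pockets with barrels towards the tab, and the start button was pressed to its stop; no verdict was returned.

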